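Bolt the antenna foot to its bench rail

ROBOT

A 6-joint arm with a two-finger parallel gripper is mounted at the origin on the work surface. World frame = base frame: x ahead of the robot, y to its left, z up, the work surface at z = 0. Lengths are in m, angles in rad, forces in N, time in s.
With the tool pointing down it reaches from about 0.35 to 0.725 m from the base axis. Payload 6 kg.
Tool frame: the origin (TCP) lies midway between the tips of the shut fingers; the grasp point (between the pads) lies 19 mm behind it (manip.hold_point_z is the distance from the TCP to the grasp point, in m); z points along the fingers, y is the direction in which the jaws open and shut (so a half turn about z gives the same grasp; the last joint's range is limited). The gripper opens to 85 mm and grips with 20 to 120 N. Pads are 22 mm wide; open, the fingers measure 114 mm over their backs; the gripper's body (76 mm by 85 mm) begins 54 mm behind the grasp point. The pads swing forward as they close: fully open they stand 13 mm farther back than shut.
Start: joints at [1.657, 0.04, 0.085, 0, -1.615, -0.334], TCP at [0.147, 0.582, 0.231] pointing down, gripper open.
Joint ranges: [-2.56, 2.56], [-1.29, 2.01], [-1.08, 1.49], [-3.29, 1.98], [-2.81, -0.18], [-2.99, 2.99]. Speed limits (rad/s): [2.57, 2.57, 3.01, 3.14, 3.14, 3.14].

INTERFACE

Orientations are given as a rotation vector (axis times angle).
In Python, from cell import manip gives the robot as it stands. The module is installed in compiled form; this text tells all that it offers.
- The arm moves only by the shell command python3 -m crank 'ROWS' [FORCE]. ROWS is JSON, a list of rows, each an object with "translation": the shift along the tool's x, y, z in mm, a list of three; "roll": the turn about the tool's z in degrees; "fingers": the opening, from 0 (shut) to 1 (fully open). In form: [{"translation": [x, y, z], "roll": roll, "fingers": fingers}, ...]. A call has 1 to 8 rows; each row shifts and turns the commanded pose from where the row before left it, along the tool's axes as they then stand; what a row does not reach is not made up. A row lasts 1/12 s, in which the tool goes at most 41.7 mm and 7.16 degrees, less where a joint would pass 70% of its speed; a pose out of reach is approached as far as the arm can. A call with a gripper value outside its range is refused whole. The fingers move at their own pace and stop on an object; FORCE is the grip in N (left out, the last holds). Time passes only in rows, so rows that do not move let the fingers close. It gives the time, the measured TCP pose, the force and the opening at its end, in the units of the state.
- manip.sense(): the state, without advancing time (a new reading comes with each control period).
- manip.grab_frame(name): name is "scene" or "side" or "wrist"; returns a dict with "img" (400x640x3 uint8, blue, green, red), "vfov" (degrees; the focal length in pixels is half the picture's height over the tangent of half this angle, whatever the lens; pixels are square), "cx", "cy" (the principal point, pixels), "world_to_cam" (4x4, takes a point from world to camera coordinates); the wrist camera has in their place "tool_from_camera" (4x4, takes a point from camera to tool coordinates, whose origin is the TCP and whose axes are the flange's). Camera axes: x right, y down, z forward; pixel columns grow to the right and rows downward; lengths in m; the calibration is good to about 2 mm. A picture is of the moment at which its call begins: read the wrist's pose just before it. There is no depth.
- manip.finish_job(): hands the job in, once; it reports no verdict.
The state is a dict: "time_s": time; "qpos": joint angles; "qd": joint speeds; "tau": joint torques, N m; "eef_pos": TCP position; "tool_rot": TCP orientation; "wrist_force": force on the tool from outside, world axes, zero at the start; "wrist_torque": the same for the moment, N m; "opening": finger opening in m.
Only numpy, scipy, OpenCV 4.12 (cv2) and the standard library are available. Lean on these libraries where they do the work, as an engineer would, in place of code of your own. Each camera call takes 0.05 s, during which the arm holds its last target.

TASK

Take the tapered drift off its hook and drive it fully home, collar down on the plate, in the hole next to the mast socket, so that the holes of the sprung antenna foot come into line with those of the rail. With the drift still holding the line put a first bolt fully home in another hole; then draw the drift, stand it point down in the tool pot, and put a bolt in the hole it came from, so that in the end every bolt of the plywood block (three or four) sits upright with its head down on the plate, in whichever holes are left, that one included. Leave the other things on the bench where they are.

Things in the scene. Friction and masses are not known exactly. Their poses are not given: they have to be found in the camera images.
- mount: Fixed dark steel rail that carries the antenna foot: 70 mm wide, 20 mm thick, underside 50 mm and top face 70 mm above the bench, open beneath its four holes, a leg at each end. Origin on the bench below the middle of the row of holes, y along the row towards the mast socket, x across, z up.
- hole0 (a point): Centre of the mouth, in the rail's top face (70 mm above the bench), of the rail's hole next to the mast socket. A through hole 20.5 mm in diameter, axes as mount. The foot plate above has matching holes of the same size, shifted along +y by the value of joint foot.
- mast_socket (a point): Top centre of the upright mast socket on the antenna foot: a bare aluminium tube 42 mm across, 60 mm high, standing 82 mm from hole0 along +y, top 144 mm above the bench.
- foot (a joint): Antenna foot: bare aluminium plate 14 mm thick, 60 mm wide, lying on the rail (top face 84 mm above the bench). Value: its shift (m) along +y of mount; 0 is in line, it starts 4.5 to 7.5 mm off. Near 0 a spring pushes it off line with 3 N, rubbing is 1.5 N: it creeps back off line when nothing holds it.
- drift_grip (a point): Middle of the grip of the tapered drift (steel, 250 g, 128 mm long, starts hanging point down). The grip is a flat block 36 mm wide along y, 12 mm thick along x, 26 mm high. Below it the eye, a window through the thickness, 22 mm wide, 26 mm high, upper edge 13 mm below this point. Then a round collar 28 mm across, its underside 53 mm below this point.
- drift_tip (a point): Centre of the drift's tip, 115 mm below drift_grip; z points up to the grip. From the 6 mm tip it tapers out over 36 mm to a shank 18.8 mm in diameter, which reaches up to the collar's underside 62 mm above the tip. Fully home, collar on the foot plate, the tip is 22 mm above the bench.
- hook_bar (a point): Centre of the hook's level bar (8 mm thick, 190 mm above the bench), where the drift hangs. It runs along x, from a post 55 mm off at +x (196 mm high) to an upturned nose 25 to 35 mm off at -x, whose top is 14 mm above the bar's centre line. Lift the drift about 13 mm, then draw it towards -x by 55 mm or more.
- rack: Fixed plywood block, 110 x 110 x 45 mm, with four square holes 60 mm apart in which the bolts stand head up at the start, heads resting on its top. Origin: centre of its underside.
- hole1 (a point): Hole mouth in the rail, 62 mm from hole0 along -y; otherwise as hole0.
- hole2 (a point): Hole mouth in the rail, 124 mm from hole0 along -y; otherwise as hole0.
- hole3 (a point): Hole mouth in the rail, 186 mm from hole0 along -y; otherwise as hole0.
- bolt0_head (a point): Middle of the round head of a bolt (steel, about 150 g; may be absent). Head 28 mm across, 24 mm high; shank below it 17.6 mm in diameter and 40 mm long, its last 10 mm tapering to 11 mm. z points from shank to head. At the start 57 mm above the bench; fully home in the rail 96 mm above the bench.
- bolt1_head (a point): Middle of the round head of a bolt (steel, about 150 g; may be absent). Head 28 mm across, 24 mm high; shank below it 17.6 mm in diameter and 40 mm long, its last 10 mm tapering to 11 mm. z points from shank to head. At the start 57 mm above the bench; fully home in the rail 96 mm above the bench.
- bolt2_head (a point): Middle of the round head of a bolt (steel, about 150 g; may be absent). Head 28 mm across, 24 mm high; shank below it 17.6 mm in diameter and 40 mm long, its last 10 mm tapering to 11 mm. z points from shank to head. At the start 57 mm above the bench; fully home in the rail 96 mm above the bench.
- bolt3_head (a point): Middle of the round head of a bolt (steel, about 150 g; may be absent). Head 28 mm across, 24 mm high; shank below it 17.6 mm in diameter and 40 mm long, its last 10 mm tapering to 11 mm. z points from shank to head. At the start 57 mm above the bench; fully home in the rail 96 mm above the bench.
- pot: Grey open tool pot standing on the bench, 84 mm outside, 76 mm inside, 90 mm high, floor 6 mm thick, 0.7 kg, empty. Origin: centre of its underside, z up.
- multimeter: Bystander, not to be touched: black hand multimeter, 85 x 170 x 38 mm, lying flat. Origin: centre of its underside.
- tape: Bystander, not to be touched: black ring-shaped roll of tape, 90 mm across, 24 mm high. Origin: centre of its underside.
- attenuator: Bystander, not to be touched: small bare-metal box with a brass connector at each end, 40 x 70 x 28 mm. Origin: centre of its underside.
- adapter: Bystander, not to be touched: small round brass-and-steel adapter standing on end, 26 mm across, 34 mm high. Origin: centre of its underside.

How it is judged:
On the way, in this order (a step that is already met when the one before it is completed fails the run):
1. the drift is lifted off its hook (distance between drift_grip and hook_bar above 0.06 m and height (world z) of drift_tip above 0.06 m), for 0.1 s.
2. the drift is fully home in the hole next to the mast socket and the holes are in line (horizontal distance between drift_tip and hole0 below 0.006 m and z of drift_tip in the frame of hole0 below -0.044 m and value of joint foot between -0.0025 and 0.0025 m), for 0.3 s.
3. a first bolt is fully home in another hole while the drift still holds the line (all of step 2 and ((horizontal distance between bolt0_head and hole1 below 0.0045 m and z of bolt0_head in the frame of hole1 below 0.029 m and angle between bolt0_head's own z axis and vertical below 0.12 rad) or (horizontal distance between bolt0_head and hole2 below 0.0045 m and z of bolt0_head in the frame of hole2 below 0.029 m and angle between bolt0_head's own z axis and vertical below 0.12 rad) or (horizontal distance between bolt0_head and hole3 below 0.0045 m and z of bolt0_head in the frame of hole3 below 0.029 m and angle between bolt0_head's own z axis and vertical below 0.12 rad) or (horizontal distance between bolt1_head and hole1 below 0.0045 m and z of bolt1_head in the frame of hole1 below 0.029 m and angle between bolt1_head's own z axis and vertical below 0.12 rad) or (horizontal distance between bolt1_head and hole2 below 0.0045 m and z of bolt1_head in the frame of hole2 below 0.029 m and angle between bolt1_head's own z axis and vertical below 0.12 rad) or (horizontal distance between bolt1_head and hole3 below 0.0045 m and z of bolt1_head in the frame of hole3 below 0.029 m and angle between bolt1_head's own z axis and vertical below 0.12 rad) or (horizontal distance between bolt2_head and hole1 below 0.0045 m and z of bolt2_head in the frame of hole1 below 0.029 m and angle between bolt2_head's own z axis and vertical below 0.12 rad) or (horizontal distance between bolt2_head and hole2 below 0.0045 m and z of bolt2_head in the frame of hole2 below 0.029 m and angle between bolt2_head's own z axis and vertical below 0.12 rad) or (horizontal distance between bolt2_head and hole3 below 0.0045 m and z of bolt2_head in the frame of hole3 below 0.029 m and angle between bolt2_head's own z axis and vertical below 0.12 rad) or (horizontal distance between bolt3_head and hole1 below 0.0045 m and z of bolt3_head in the frame of hole1 below 0.029 m and angle between bolt3_head's own z axis and vertical below 0.12 rad) or (horizontal distance between bolt3_head and hole2 below 0.0045 m and z of bolt3_head in the frame of hole2 below 0.029 m and angle between bolt3_head's own z axis and vertical below 0.12 rad) or (horizontal distance between bolt3_head and hole3 below 0.0045 m and z of bolt3_head in the frame of hole3 below 0.029 m and angle between bolt3_head's own z axis and vertical below 0.12 rad))), for 0.2 s.
4. the drift stands point down in the tool pot (horizontal distance between drift_tip and pot below 0.042 m and z of drift_tip in the frame of pot below 0.03 m and contact force between the fingers and drift below 0.1 N), for 0.2 s.
At the end, for the whole second after the job is handed in: Every bolt present is fully home (head within 4.5 mm of a rail hole's axis, within 3 mm of the plate, tilt below 0.12 rad), one in the hole next to the mast socket; foot within 3.5 mm of its line; drift point down in the upright pot, tip within 30 mm of the pot's underside (value of joint foot between -0.0035 and 0.0035 m and ((horizontal distance between bolt0_head and hole0 below 0.0045 m and z of bolt0_head in the frame of hole0 below 0.029 m and angle between bolt0_head's own z axis and vertical below 0.12 rad) or (horizontal distance between bolt0_head and hole1 below 0.0045 m and z of bolt0_head in the frame of hole1 below 0.029 m and angle between bolt0_head's own z axis and vertical below 0.12 rad) or (horizontal distance between bolt0_head and hole2 below 0.0045 m and z of bolt0_head in the frame of hole2 below 0.029 m and angle between bolt0_head's own z axis and vertical below 0.12 rad) or (horizontal distance between bolt0_head and hole3 below 0.0045 m and z of bolt0_head in the frame of hole3 below 0.029 m and angle between bolt0_head's own z axis and vertical below 0.12 rad)) and ((horizontal distance between bolt1_head and hole0 below 0.0045 m and z of bolt1_head in the frame of hole0 below 0.029 m and angle between bolt1_head's own z axis and vertical below 0.12 rad) or (horizontal distance between bolt1_head and hole1 below 0.0045 m and z of bolt1_head in the frame of hole1 below 0.029 m and angle between bolt1_head's own z axis and vertical below 0.12 rad) or (horizontal distance between bolt1_head and hole2 below 0.0045 m and z of bolt1_head in the frame of hole2 below 0.029 m and angle between bolt1_head's own z axis and vertical below 0.12 rad) or (horizontal distance between bolt1_head and hole3 below 0.0045 m and z of bolt1_head in the frame of hole3 below 0.029 m and angle between bolt1_head's own z axis and vertical below 0.12 rad)) and ((horizontal distance between bolt2_head and hole0 below 0.0045 m and z of bolt2_head in the frame of hole0 below 0.029 m and angle between bolt2_head's own z axis and vertical below 0.12 rad) or (horizontal distance between bolt2_head and hole1 below 0.0045 m and z of bolt2_head in the frame of hole1 below 0.029 m and angle between bolt2_head's own z axis and vertical below 0.12 rad) or (horizontal distance between bolt2_head and hole2 below 0.0045 m and z of bolt2_head in the frame of hole2 below 0.029 m and angle between bolt2_head's own z axis and vertical below 0.12 rad) or (horizontal distance between bolt2_head and hole3 below 0.0045 m and z of bolt2_head in the frame of hole3 below 0.029 m and angle between bolt2_head's own z axis and vertical below 0.12 rad)) and ((horizontal distance between bolt3_head and hole0 below 0.0045 m and z of bolt3_head in the frame of hole0 below 0.029 m and angle between bolt3_head's own z axis and vertical below 0.12 rad) or (horizontal distance between bolt3_head and hole1 below 0.0045 m and z of bolt3_head in the frame of hole1 below 0.029 m and angle between bolt3_head's own z axis and vertical below 0.12 rad) or (horizontal distance between bolt3_head and hole2 below 0.0045 m and z of bolt3_head in the frame of hole2 below 0.029 m and angle between bolt3_head's own z axis and vertical below 0.12 rad) or (horizontal distance between bolt3_head and hole3 below 0.0045 m and z of bolt3_head in the frame of hole3 below 0.029 m and angle between bolt3_head's own z axis and vertical below 0.12 rad)) and ((horizontal distance between bolt0_head and hole0 below 0.0045 m and z of bolt0_head in the frame of hole0 below 0.029 m and angle between bolt0_head's own z axis and vertical below 0.12 rad) or (horizontal distance between bolt1_head and hole0 below 0.0045 m and z of bolt1_head in the frame of hole0 below 0.029 m and angle between bolt1_head's own z axis and vertical below 0.12 rad) or (horizontal distance between bolt2_head and hole0 below 0.0045 m and z of bolt2_head in the frame of hole0 below 0.029 m and angle between bolt2_head's own z axis and vertical below 0.12 rad) or (horizontal distance between bolt3_head and hole0 below 0.0045 m and z of bolt3_head in the frame of hole0 below 0.029 m and angle between bolt3_head's own z axis and vertical below 0.12 rad)) and horizontal distance between drift_tip and pot below 0.042 m and z of drift_tip in the frame of pot below 0.03 m and angle between pot's own z axis and vertical below 0.15 rad and angle between drift_tip's own z axis and vertical below 1 rad); the robot touches nothing.
It fails at once if a bystander on the bench is moved more than 3 cm (distance of any of multimeter, tape, attenuator, adapter from where it was at the start of the episode above 0.03 m).
Of bolt0, bolt1, bolt2, bolt3 only 3 to 4 are there at a start; the rules pass over those that are not, and their reading is None.
At some moment in a run one of pot may be knocked a few centimetres aside while the robot is not near it.
It also fails if it takes over 192 s, if anything falls off the work surface, if the arm or the gripper's body presses on something with over 40 N, if the wrist force passes 120 N, or if a joint passes its speed limit or range.

## Working session

There is one attempt and no reset: what is moved stays moved. The work goes in short steps, Python scripts to look and compute and a shell command to move; the robot and the scene stay as the last step left them, time stands still between calls to the robot, and variables do not carry over. Pictures are saved under pics/ and viewed, and the job is handed in when it is done.

```bash
mkdir -p pics; ls; python3 - <<'E'
from cell import manip
import cv2
print(manip.sense())
for n in ["scene","side","wrist"]:
    f=manip.grab_frame(n)
    cv2.imwrite(f"pics/a_{n}.png",f["img"])
    print(n,{k:v for k,v in f.items() if k!="img"})
E
```

```text
pics
{'time_s': 0.0, 'qpos': array([ 1.65669832e+00,  4.08053016e-02,  8.37978391e-02, -4.75995082e-04,
       -1.61549488e+00, -3.33689803e-01]), 'qd': array([0.00113985, 0.00025169, 0.00111801, 0.00038373, 0.0014834 ,
       0.00067838]), 'tau': array([-1.41897231e-04, -3.68204963e+01,  3.47418022e+01,  6.93246156e+00,
       -5.43842805e-03,  4.13594023e-06]), 'eef_pos': array([0.14699749, 0.58137192, 0.230273  ]), 'tool_rot': array([ 3.11576217e+00, -3.87978261e-01, -1.72399486e-04]), 'wrist_force': array([-0.18607293, -0.28885408,  0.35719181]), 'wrist_torque': array([-0.02890795,  0.00631691, -0.0014488 ]), 'opening': 0.08534763720995772}
scene {'vfov': 55.11110766746506, 'cx': 321.54312844779537, 'cy': 199.17672492581644, 'world_to_cam': array([[ 0.72397542,  0.68968726,  0.0138226 , -0.43890857],
       [ 0.5591467 , -0.5749741 , -0.59729369, -0.22357959],
       [-0.40399822,  0.44015481, -0.80190347,  1.17662097],
       [ 0.        ,  0.        ,  0.        ,  1.        ]])}
side {'vfov': 48.867297300455434, 'cx': 320.6907267847109, 'cy': 202.73837136722742, 'world_to_cam': array([[ 0.99505897, -0.09730872,  0.01971446, -0.59256657],
       [-0.05891636, -0.73853752, -0.67163323,  0.12828964],
       [ 0.07991564,  0.66715317, -0.74062146,  1.12915867],
       [ 0.        ,  0.        ,  0.        ,  1.        ]])}
wrist {'vfov': 71.15446437956348, 'cx': 315.9775797843845, 'cy': 199.80776676694194, 'tool_from_camera': array([[-1.45399213e-04, -9.48135621e-01, -3.17866044e-01,
         8.11228005e-02],
       [ 9.99999684e-01, -3.86443378e-04,  6.95266352e-04,
         2.59082861e-04],
       [-7.82044022e-04, -3.17865843e-01,  9.48135378e-01,
        -1.41357149e-01],
       [ 0.00000000e+00,  0.00000000e+00,  0.00000000e+00,
         1.00000000e+00]])}
```

View pics/a_scene.png

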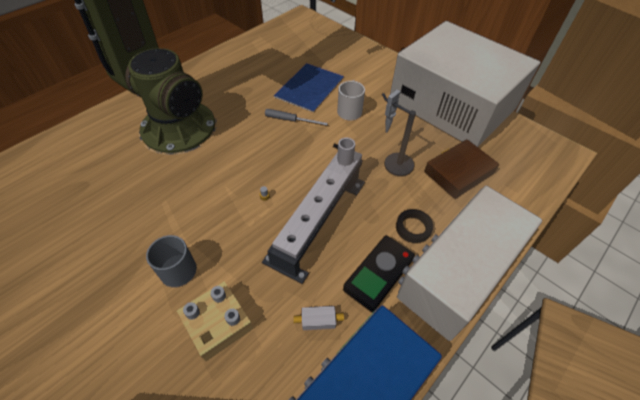

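View pics/a_side.png

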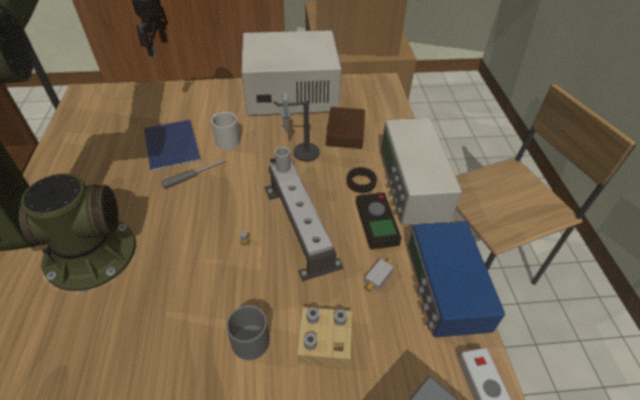

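View pics/a_wrist.png

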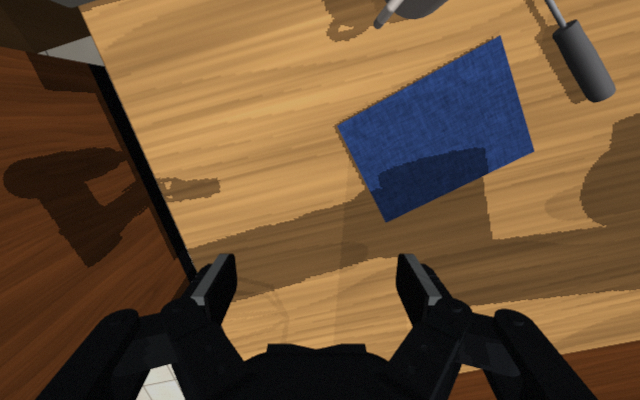

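The scene view shows the rail (mast socket at 346,150), the drift on its hook (392,110), three bolts in the rack (218,293; 191,310; 232,316), and the dark pot (172,262). The white mug at (350,100) is clutter. Next I'll zoom in.

```bash
cat > h.py <<'E'
import numpy as np, cv2
from scipy.spatial.transform import Rotation as R
from cell import manip
def cam(f,s=None):
    fl=200/np.tan(np.radians(f["vfov"]/2)); K=np.array([[fl,0,f["cx"]],[0,fl,f["cy"]],[0,0,1]])
    if "world_to_cam" in f: return K,np.linalg.inv(f["world_to_cam"])
    T=np.eye(4);T[:3,:3]=R.from_rotvec(s["tool_rot"]).as_matrix();T[:3,3]=s["eef_pos"]
    return K,T@f["tool_from_camera"]
def ray(c,uv):
    K,T=c; d=T[:3,:3]@np.linalg.solve(K,[uv[0],uv[1],1]); return T[:3,3],d/np.linalg.norm(d)
def onz(c,uv,z):
    o,d=ray(c,uv); return o+d*(z-o[2])/d[2]
def tri(*cu):
    A=np.zeros((3,3));b=np.zeros(3);rs=[]
    for c,uv in cu:
        o,d=ray(c,uv);P=np.eye(3)-np.outer(d,d);A+=P;b+=P@o;rs.append((o,P))
    x=np.linalg.solve(A,b); return x,[round(float(np.linalg.norm(P@(x-o)))*1000,1) for o,P in rs]
def proj(c,p):
    K,T=c;q=K@(T[:3,:3].T@(np.array(p)-T[:3,3]));return q[:2]/q[2]
def shot(n,name):
    s=manip.sense();f=manip.grab_frame(n);cv2.imwrite(f"pics/{name}.png",f["img"]);return f["img"],cam(f,s),s
def crop(img,x0,y0,x1,y1,k,name):
    cv2.imwrite(f"pics/{name}.png",cv2.resize(img[y0:y1,x0:x1],None,fx=k,fy=k,interpolation=cv2.INTER_CUBIC))
def d2t(s,dw):
    "world shift (m) -> tool mm"
    return np.round(R.from_rotvec(s["tool_rot"]).as_matrix().T@np.array(dw)*1000,1)
E
python3 - <<'E'
from h import *
s=cv2.imread("pics/a_scene.png");d=cv2.imread("pics/a_side.png")
crop(s,250,80,410,280,4,"b1") if 0 else None
A=cv2.resize(s[80:200,320:440],None,fx=5,fy=5,interpolation=cv2.INTER_CUBIC)
cv2.imwrite("pics/b_hook_sc.png",A)
cv2.imwrite("pics/b_hook_sd.png",cv2.resize(d[80:200,240:360],None,fx=5,fy=5,interpolation=cv2.INTER_CUBIC))
crop(s,250,130,370,290,3.7,"b_rail_sc");crop(d,250,140,350,285,4,"b_rail_sd")
crop(s,140,230,260,360,4,"b_rack_sc");crop(d,220,290,370,370,5,"b_rack_sd")
E
```

```text
(no output)
```

View pics/b_hook_sc.png

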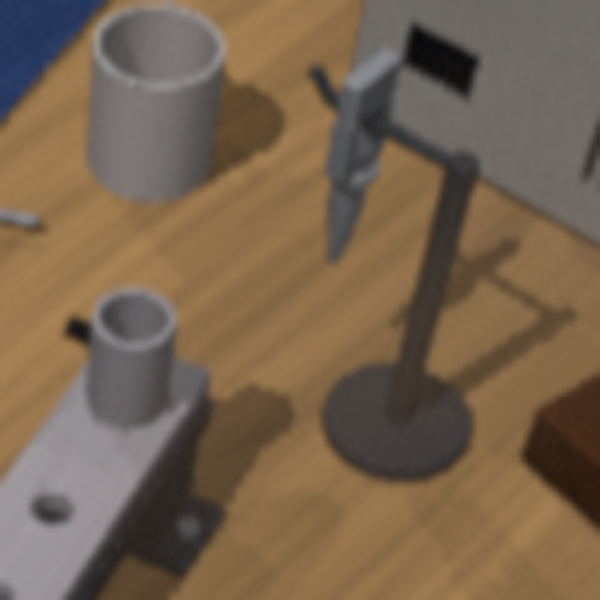

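View pics/b_hook_sd.png

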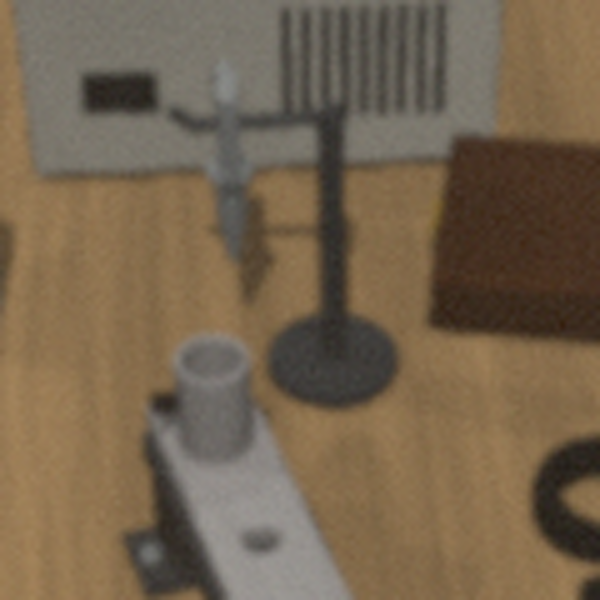

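View pics/b_rail_sc.png

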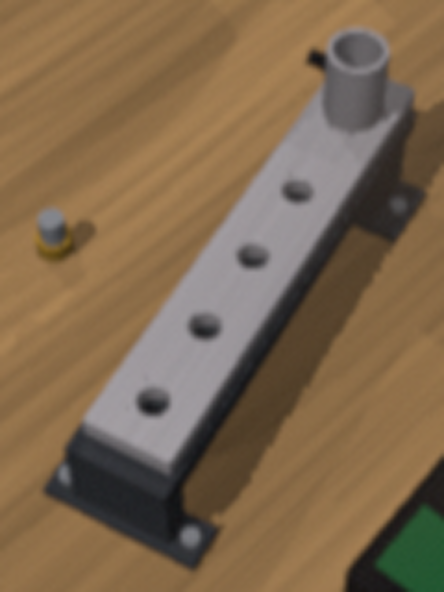

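View pics/b_rail_sd.png

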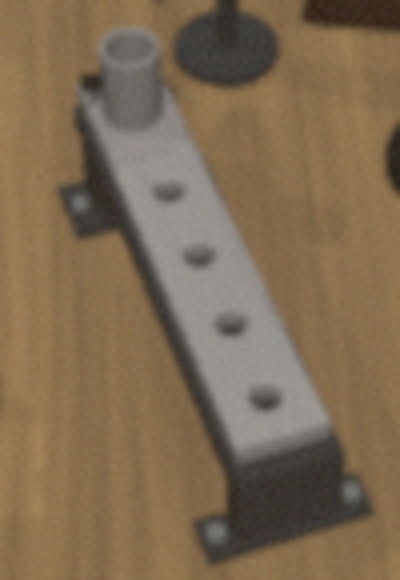

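View pics/b_rack_sc.png

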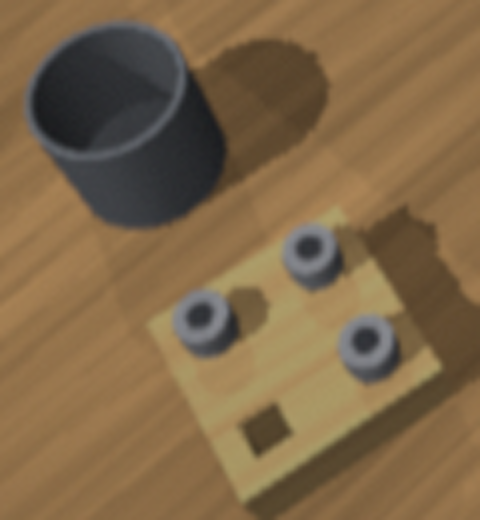

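View pics/b_rack_sd.png

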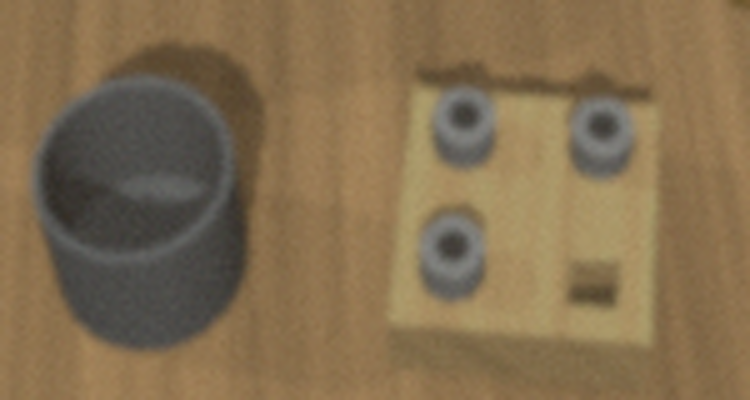

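```bash
python3 - <<'E'
from h import *
np.set_printoptions(precision=4,suppress=True)
S=cam(manip.grab_frame("scene"));D=cam(manip.grab_frame("side"))
def px(x0,y0,k,X,Y): return np.array([x0+(X+.5)/k-.5,y0+(Y+.5)/k-.5])
hs=lambda X,Y:px(320,80,5,X,Y); hd=lambda X,Y:px(240,80,5,X,Y)
for n,a,b in [("tip",(335,258),(236,256)),("griptop",(372,68),(222,62)),("post",(462,160),(331,103)),("nose",(315,70),(173,112)),("barpost",(445,158),(318,116)),("barbend",(335,108),(195,125)),("postbase",(403,415),(333,365))]:
    print(n,*tri((S,hs(*a)),(D,hd(*b))))
rs=lambda X,Y:px(250,130,3.7,X,Y); rd=lambda X,Y:px(250,140,4,X,Y)
for n,a,b,z in [("h0",(297,191),(169,191),.084),("h1",(252,256),(199,255),.084),("h2",(205,325),(231,323),.084),("h3",(153,401),(264,397),.084),("mast",(357,50),(130,46),.144)]:
    print(n,onz(S,rs(*a),z),onz(D,rd(*b),z))
ks=lambda X,Y:px(140,230,4,X,Y); kd=lambda X,Y:px(220,290,5,X,Y)
for n,a,b,z in [("bA",(310,250),(464,116),.069),("bB",(203,317),(453,245),.069),("bC",(367,341),(602,124),.069),("empty",(266,430),(592,286),.045),("pot",(108,90),(134,168),.09)]:
    print(n,onz(S,ks(*a),z),onz(D,kd(*b),z))
E
```

```text
tip [0.5238 0.3397 0.0956] [0.9, 0.9]
griptop [0.5225 0.3408 0.2259] [3.8, 3.8]
post [0.5823 0.3395 0.2006] [0.5, 0.5]
nose [0.492  0.338  0.2026] [1.7, 1.7]
barpost [0.5741 0.3378 0.1956] [1.3, 1.3]
barbend [0.5046 0.3431 0.1864] [1.0, 1.0]
postbase [ 0.5813  0.351  -0.0005] [4.6, 4.6]
h0 [0.5261 0.1124 0.084 ] [0.5269 0.1112 0.084 ]
h1 [0.5421 0.0525 0.084 ] [0.5432 0.0517 0.084 ]
h2 [ 0.5583 -0.0063  0.084 ] [ 0.5595 -0.0074  0.084 ]
h3 [ 0.5747 -0.0666  0.084 ] [ 0.5749 -0.0673  0.084 ]
mast [0.5045 0.1915 0.144 ] [0.5065 0.1914 0.144 ]
bA [ 0.5522 -0.2551  0.069 ] [ 0.5512 -0.2552  0.069 ]
bB [ 0.5424 -0.3135  0.069 ] [ 0.5416 -0.3135  0.069 ]
bC [ 0.6107 -0.2646  0.069 ] [ 0.6102 -0.2642  0.069 ]
empty [ 0.6004 -0.3245  0.045 ] [ 0.5994 -0.3256  0.045 ]
pot [ 0.4128 -0.2769  0.09  ] [ 0.4122 -0.2782  0.09  ]
```

```bash
cat >> h.py <<'E'
def st():
    s=manip.sense();M=R.from_rotvec(s["tool_rot"]).as_matrix()
    print("t%.2f"%s["time_s"],"tcp",np.round(s["eef_pos"]*1000,1),"yawx %.2f"%np.degrees(np.arctan2(M[1,0],M[0,0])),"tilt %.2f"%np.degrees(np.arccos(-M[2,2])),"F",np.round(s["wrist_force"],1),"op %.1f"%(s["opening"]*1000),"q6 %.2f"%s["qpos"][5]);return s
def go(*p):
    s=st();print("tool mm to go",d2t(s,np.array(p)-s["eef_pos"]))
E
python3 -m crank '[{"translation":[0,0,-20],"roll":-7.1,"fingers":1},{"translation":[0,0,-30],"roll":-7.1,"fingers":1},{"translation":[33,21,-5],"roll":0,"fingers":1},{"translation":[33,21,-5],"roll":0,"fingers":1},{"translation":[33,21,-5],"roll":0,"fingers":1},{"translation":[33,21,-5],"roll":0,"fingers":1},{"translation":[33,21,-5],"roll":0,"fingers":1},{"translation":[33,21,-5],"roll":0,"fingers":1}]' 40; python3 -c "
from h import *
go(.525,.339,.30)"
```

```text
time_s: 0.92
eef_pos: [0.3464, 0.4544, 0.3116]
tool_rot: [-3.141, -0.001, -0.0]
wrist_force: [1.6, 0.6, 0.5]
opening: 0.085
t0.92 tcp [346.4 454.4 311.6] yawx 0.03 tilt 0.01 F [1.6 0.6 0.5] op 85.0 q6 0.30
tool mm to go [178.6 115.5  11.6]
```

```bash
python3 -m crank '[{"translation":[30,19,2],"roll":0,"fingers":1},{"translation":[30,19,2],"roll":0,"fingers":1},{"translation":[30,19,2],"roll":0,"fingers":1},{"translation":[30,19,2],"roll":0,"fingers":1},{"translation":[30,19,2],"roll":0,"fingers":1},{"translation":[20,14,2],"roll":0,"fingers":1},{"translation":[0,0,0],"roll":0,"fingers":1}]'; python3 -c "
from h import *
go(.525,.339,.30)
i,c,s=shot('wrist','c_w')
print(proj(c,[.525,.339,.22]),proj(c,[.5265,.1118,.084]))
"
```

```text
time_s: 1.5
eef_pos: [0.518, 0.3437, 0.2978]
tool_rot: [3.139, -0.007, -0.002]
wrist_force: [-0.7, 0.1, 0.3]
opening: 0.0851
t1.50 tcp [518.  343.7 297.8] yawx -0.26 tilt 0.15 F [-0.7  0.1  0.3] op 85.1 q6 0.66
tool mm to go [ 7.   4.7 -2.2]
[321.08955987 200.33453598] [495.3587485  164.37724232]
```

View pics/c_w.png

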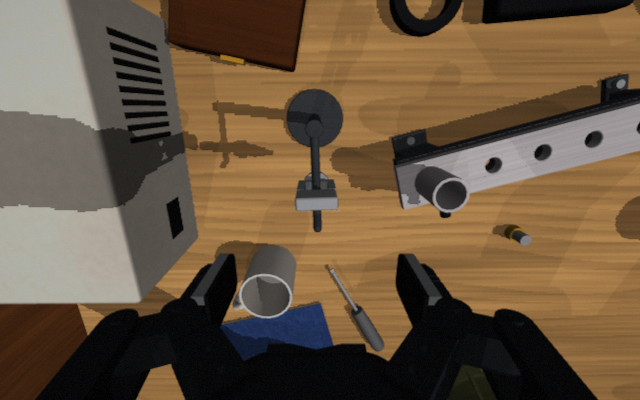

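```bash
python3 -c "
from h import *
i=cv2.imread('pics/c_w.png');crop(i,265,80,365,240,5,'c_w1');crop(i,460,120,640,220,4,'c_w2')
"
```

```text
(no output)
```

View pics/c_w1.png

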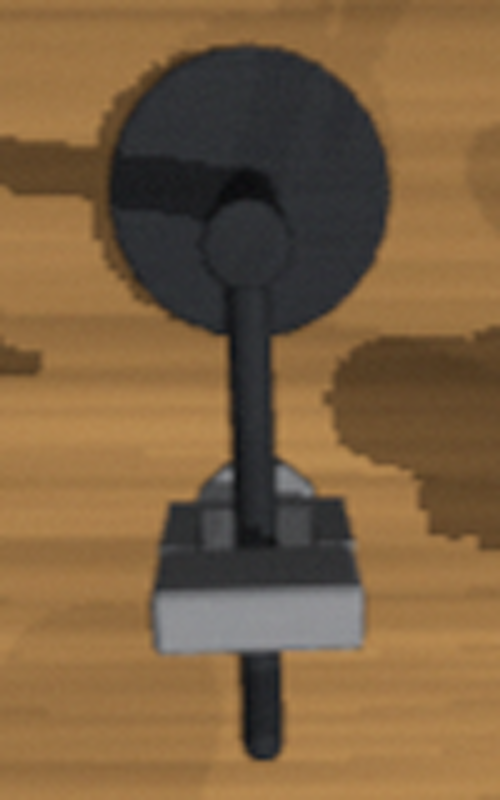

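View pics/c_w2.png

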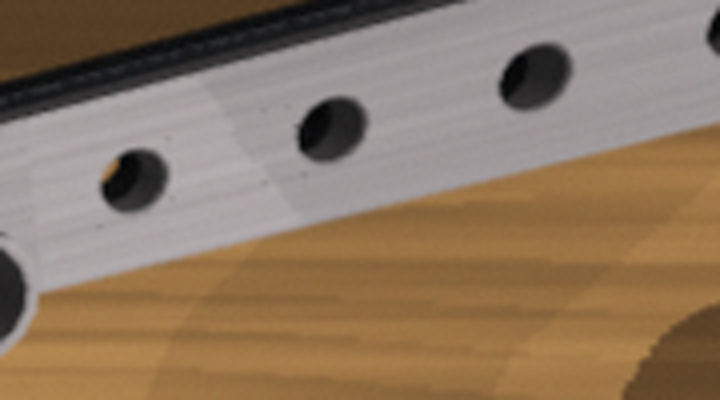

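The wrist view shows the grip's top face centred at about (258,620) in the 5x crop, and its width runs nearly along world y.

```bash
python3 -c "
from h import *
s=manip.sense();c=cam(manip.grab_frame('wrist'),s)
p=lambda X,Y:(265+(X+.5)/5-.5,80+(Y+.5)/5-.5)
for q in [(152,592),(363,587),(360,650),(158,653),(258,620)]: print(onz(c,p(*q),.220))
print('nose',onz(c,p(262,750),.2),'post',onz(c,p(247,243),.196))
go(.525,.339,.25)
"
```

```text
[0.52566002 0.36193967 0.22      ]
[0.52637403 0.32709513 0.22      ]
[0.51527142 0.32736969 0.22      ]
[0.51488863 0.36123135 0.22      ]
[0.52067803 0.34444587 0.22      ]
nose [0.48780773 0.34374667 0.2       ] post [0.57981984 0.34602945 0.196     ]
t1.60 tcp [515.8 346.  298.6] yawx -0.11 tilt 0.06 F [-0.8 -0.1 -1.2] op 85.4 q6 0.66
tool mm to go [ 9.3  6.9 48.6]
```

```bash
python3 -m crank '[{"translation":[6.7,4.5,20],"roll":-0.5,"fingers":1},{"translation":[0,0,30],"roll":0,"fingers":1},{"translation":[0,0,30],"roll":0,"fingers":1},{"translation":[0,0,20],"roll":0,"fingers":1},{"translation":[0,0,14],"roll":0,"fingers":1},{"translation":[0,0,0],"roll":0,"fingers":1},{"translation":[0,0,0],"roll":0,"fingers":1}]'; python3 -c "
from h import *
st();i,c,s=shot('wrist','d_w')
"
```

```text
time_s: 2.18
eef_pos: [0.5211, 0.3427, 0.1854]
tool_rot: [3.141, 0.016, -0.0]
wrist_force: [0.7, -0.1, 0.4]
opening: 0.0855
t2.18 tcp [521.1 342.7 185.4] yawx 0.58 tilt 0.05 F [ 0.7 -0.1  0.4] op 85.5 q6 0.68
```

View pics/d_w.png

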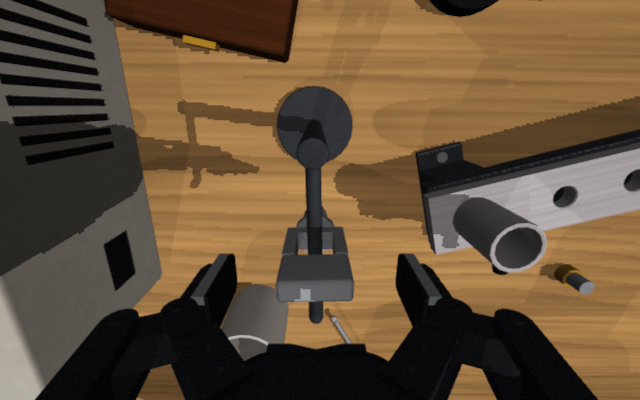

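```bash
python3 -m crank '[{"translation":[0,0,0],"roll":0,"fingers":0.3},{"translation":[0,0,0],"roll":0,"fingers":0.2},{"translation":[0,0,0],"roll":0,"fingers":0.2},{"translation":[0,0,0],"roll":0,"fingers":0.2},{"translation":[0,0,0],"roll":0,"fingers":0.2},{"translation":[0,0,0],"roll":0,"fingers":0.2}]' 60; python3 -c "
from h import *
st();i,c,s=shot('wrist','e_w')
"
```

```text
time_s: 2.73
eef_pos: [0.5222, 0.3423, 0.1862]
tool_rot: [-3.141, -0.014, -0.002]
wrist_force: [0.3, 0.8, 3.7]
opening: 0.0354
t2.73 tcp [522.2 342.3 186.2] yawx 0.50 tilt 0.08 F [0.3 0.8 3.7] op 35.4 q6 0.68
```

View pics/e_w.png

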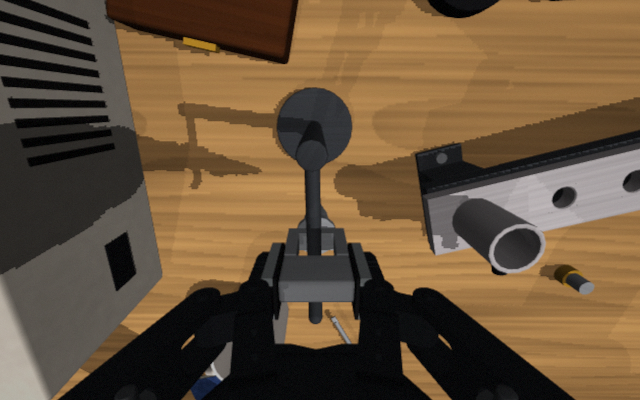

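```bash
python3 -m crank '[{"translation":[0,0,-7],"roll":0,"fingers":0.2},{"translation":[0,0,-8],"roll":0,"fingers":0.2},{"translation":[0,0,0],"roll":0,"fingers":0.2},{"translation":[0,0,0],"roll":0,"fingers":0.2}]'; python3 -c "
from h import *
st();i,c,s=shot('side','f_s');crop(i,240,60,360,180,5,'f_s1')
"
```

```text
time_s: 3.12
eef_pos: [0.5219, 0.3423, 0.2006]
tool_rot: [-3.141, -0.014, -0.0]
wrist_force: [-0.5, 0.6, -2.4]
opening: 0.0351
t3.12 tcp [521.9 342.3 200.6] yawx 0.50 tilt 0.03 F [-0.5  0.6 -2.4] op 35.1 q6 0.68
```

View pics/f_s1.png

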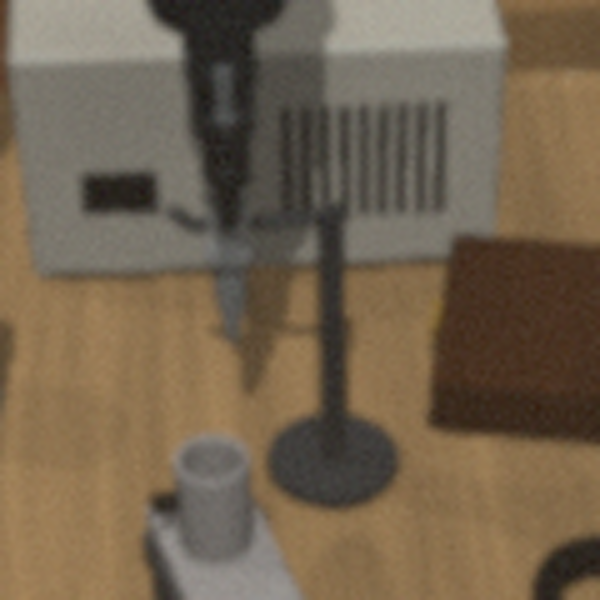

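```bash
python3 -c "
from h import *
S=cam(manip.grab_frame('scene'));D=cam(manip.grab_frame('side'))
print(tri((S,(351,88)),(D,(225,120))))"
```

```text
(array([0.33609403, 0.40791016, 0.09708765]), [3.2, 3.2])
```

```bash
python3 -m crank '[{"translation":[-15,0,0],"roll":0,"fingers":0.2},{"translation":[-20,0,0],"roll":0,"fingers":0.2},{"translation":[-20,0,0],"roll":0,"fingers":0.2},{"translation":[-15,0,0],"roll":0,"fingers":0.2},{"translation":[0,0,0],"roll":0,"fingers":0.2},{"translation":[0,0,-20],"roll":0,"fingers":0.2},{"translation":[0,0,-20],"roll":0,"fingers":0.2},{"translation":[0,0,0],"roll":0,"fingers":0.2}]'; python3 -c "
from h import *
st();i,c,s=shot('wrist','g_w');i,c,s=shot('scene','g_s');
"
```

```text
time_s: 3.93
eef_pos: [0.4533, 0.342, 0.2448]
tool_rot: [-3.138, -0.014, -0.008]
wrist_force: [0.5, 0.2, -0.2]
opening: 0.0353
t3.93 tcp [453.3 342.  244.8] yawx 0.50 tilt 0.36 F [ 0.5  0.2 -0.2] op 35.3 q6 0.58
```

View pics/g_s.png

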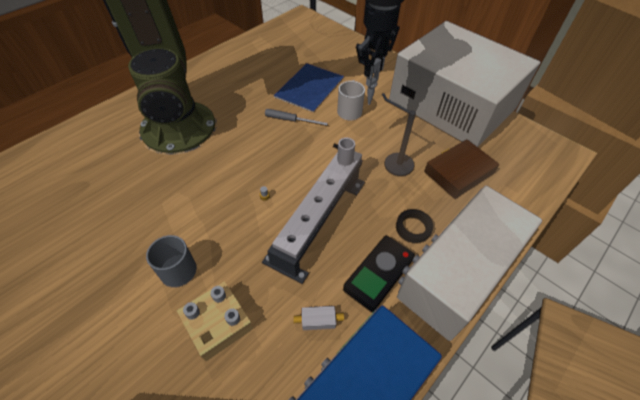

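View pics/g_w.png

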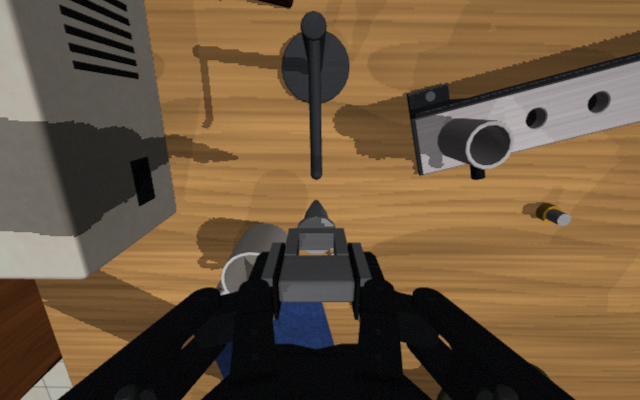

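```bash
python3 -m crank '[{"translation":[0,30,-10],"roll":0,"fingers":0.2},{"translation":[0,38,0],"roll":0,"fingers":0.2},{"translation":[0,38,0],"roll":0,"fingers":0.2},{"translation":[0,38,0],"roll":0,"fingers":0.2},{"translation":[0,38,0],"roll":0,"fingers":0.2},{"translation":[0,38,0],"roll":-5,"fingers":0.2},{"translation":[0,27,0],"roll":-5,"fingers":0.2},{"translation":[0,0,0],"roll":-5,"fingers":0.2}]'; python3 -c "
from h import *
go(.448,.091,.23)
"
```

```text
time_s: 4.7
eef_pos: [0.4562, 0.0906, 0.2497]
tool_rot: [3.112, 0.424, -0.001]
wrist_force: [0.1, 1.2, -1.5]
opening: 0.0353
t4.70 tcp [456.2  90.6 249.7] yawx 15.52 tilt 0.08 F [ 0.1  1.2 -1.5] op 35.3 q6 1.21
tool mm to go [-7.8 -2.6 19.7]
```

```bash
python3 -m crank '[{"translation":[-8,0,10],"roll":0,"fingers":0.2},{"translation":[0,0,10],"roll":0,"fingers":0.2},{"translation":[0,0,0],"roll":0,"fingers":0.2},{"translation":[0,0,0],"roll":0,"fingers":0.2}]'; python3 -c "
from h import *
st();i,c,s=shot('wrist','i_w');p=proj(c,[.5265,.112,.084]);print(p)
x,y=map(int,p);crop(i,x-50,y-35,x+50,y+35,8,'i_w1')
"
```

```text
time_s: 5.03
eef_pos: [0.4484, 0.0925, 0.2288]
tool_rot: [3.112, 0.424, -0.004]
wrist_force: [0.1, -0.1, -2.2]
opening: 0.0351
t5.03 tcp [448.4  92.5 228.8] yawx 15.50 tilt 0.15 F [ 0.1 -0.1 -2.2] op 35.1 q6 1.19
[317.97049605 106.18407165]
```

View pics/i_w.png

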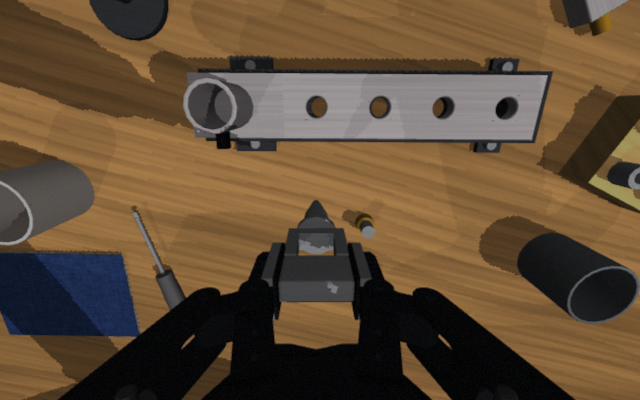

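View pics/i_w1.png

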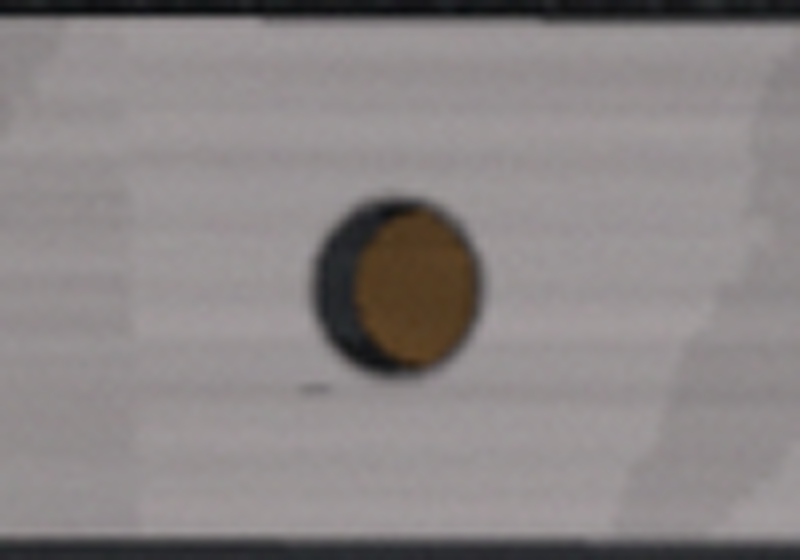

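```bash
cat >> h.py <<'E'
def holes(i,c,pts,z=.084,w=22):
    out=[]
    for p in pts:
        u,v=proj(c,[p[0],p[1],z]);x0,y0=int(round(u))-w,int(round(v))-w
        k=cv2.cvtColor(i[y0:y0+2*w+1,x0:x0+2*w+1],cv2.COLOR_BGR2HSV)
        hsv=k.astype(int)
        m=((hsv[...,2]<115)|(hsv[...,1]>90)).astype(np.uint8)
        n,l,stt,cen=cv2.connectedComponentsWithStats(m)
        j=[q for q in range(1,n) if 80<stt[q,4]<1200 and np.hypot(*(cen[q]-w))<10]
        if j: 
            q=max(j,key=lambda q:stt[q,4]);out.append(onz(c,(x0+cen[q][0],y0+cen[q][1]),z)); print(np.round(out[-1]*1000,1),stt[q])
        else: print("none",[ (stt[q].tolist()) for q in range(1,n)]);out.append(None)
    return out
E
python3 -c "
from h import *
i=cv2.imread('pics/i_w.png');s=manip.sense();f=manip.grab_frame('wrist');c=cam(f,s);st()
o=holes(i,c,[(.5265,.112),(.543,.052),(.559,-.007),(.575,-.067)])
d=o[0]-o[3];print(np.linalg.norm(d),np.degrees(np.arctan2(-d[0],d[1])))
for n in('scene','side'):
  cc=cam(manip.grab_frame(n));ii=cv2.imread('pics/a_%s.png'%n);print(n);holes(ii,cc,[(.5265,.112),(.543,.052),(.559,-.007),(.575,-.067)],w=14)
crop(i,270,180,370,310,6,'i_w2')
"
```

```text
t5.13 tcp [448.9  92.8 230.2] yawx 15.52 tilt 0.04 F [-0.2  0.1 -2. ] op 35.1 q6 1.19
[526.1 113.7  84. ] [ 10  11  22  23 397]
[542.5  54.2  84. ] [  9  11  22  23 414]
[558.7  -5.8  84. ] [  9  11  23  24 415]
[574.7 -65.3  84. ] [  9  10  24  24 425]
0.185463252006979 15.195087403427745
scene
none [[0, 0, 10, 14, 72], [10, 12, 8, 6, 37], [19, 14, 10, 15, 77]]
none [[0, 0, 9, 12, 60], [10, 11, 8, 7, 43], [19, 15, 10, 14, 75]]
none [[0, 0, 8, 11, 52], [10, 11, 9, 7, 50], [20, 15, 9, 14, 68]]
none [[0, 0, 8, 11, 48], [10, 11, 9, 8, 55], [21, 17, 8, 12, 54], [0, 23, 11, 6, 36]]
side
none [[20, 0, 9, 17, 77], [0, 10, 8, 19, 84], [11, 14, 7, 3, 19]]
none [[4, 0, 6, 1, 6], [21, 0, 8, 15, 64], [0, 11, 8, 18, 83], [11, 13, 7, 5, 25]]
none [[5, 0, 4, 1, 4], [22, 0, 7, 15, 58], [0, 12, 8, 17, 73], [11, 13, 7, 5, 25]]
none [[22, 0, 7, 14, 56], [0, 13, 8, 16, 62], [11, 13, 7, 5, 30], [10, 23, 19, 6, 61]]
```

View pics/i_w2.png

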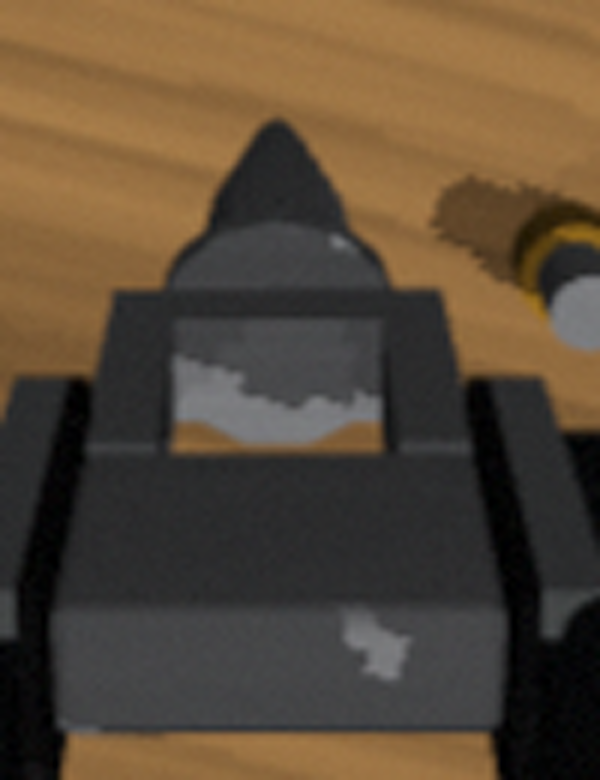

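```bash
python3 -c "
from h import *
s=manip.sense();f=manip.grab_frame('wrist');c=cam(f,s)
T=f['tool_from_camera'];K=c[0]
d=T[:3,:3]@np.linalg.solve(K,[315.9,200.9,1]);o=T[:3,3];tip=o+d*(.094-o[2])/d[2];print('tip tool',tip*1000)
g=lambda X,Y:o+(lambda d:d*(-.034-o[2])/d[2])(T[:3,:3]@np.linalg.solve(K,[270+X/6-.4,180+Y/6-.4,1]))
print('top corners',[np.round(g(*q)*1000,1) for q in [(53,608),(507,608),(495,728),(65,728)]])
M=R.from_rotvec(s['tool_rot']).as_matrix()
tw=s['eef_pos']+M@tip;print('tip w',tw)
h=np.array([.5261,.1137,.084])+.0043*np.array([.262,-.965,0])
go(*(s['eef_pos']+np.r_[h[:2]-tw[:2],0]))
"
```

```text
tip tool [ 1.04773985e+00 -1.44440460e-02  9.40000000e+01]
top corners [array([  6.6, -16.9, -34. ]), array([  6.6,  17.1, -34. ]), array([ -4.1,  16.6, -34. ]), array([ -4.1, -16.4, -34. ])]
tip w [0.44996327 0.09318738 0.13658279]
t5.28 tcp [448.9  92.9 230.6] yawx 15.52 tilt 0.02 F [-0.1 -0.4 -3.1] op 35.1 q6 1.19
tool mm to go [78.9  4.9  0.1]
```

```bash
python3 -m crank '[{"translation":[26,2,0],"roll":0,"fingers":0.2},{"translation":[30,2,0],"roll":0,"fingers":0.2},{"translation":[23,1,10],"roll":0,"fingers":0.2},{"translation":[0,0,20],"roll":0,"fingers":0.2},{"translation":[0,0,12],"roll":0,"fingers":0.2},{"translation":[0,0,0],"roll":0,"fingers":0.2},{"translation":[0,0,0],"roll":0,"fingers":0.2}]'; python3 -c "
from h import *
st();i,c,s=shot('wrist','j_w');st();crop(i,270,160,390,280,5,'j_w1')
i,c,s=shot('side','j_s');crop(i,240,120,340,220,5,'j_s1')
i,c,s=shot('scene','j_c');crop(i,290,110,390,210,5,'j_c1')
"
```

```text
time_s: 5.87
eef_pos: [0.5257, 0.1086, 0.1883]
tool_rot: [3.112, 0.424, -0.001]
wrist_force: [-0.3, -1.1, -0.9]
opening: 0.035
t5.87 tcp [525.7 108.6 188.3] yawx 15.52 tilt 0.07 F [-0.3 -1.1 -0.9] op 35.0 q6 1.26
t5.92 tcp [526.1 108.7 189.6] yawx 15.52 tilt 0.09 F [ 0.4 -0.1 -1.8] op 35.1 q6 1.26
```

View pics/j_w1.png

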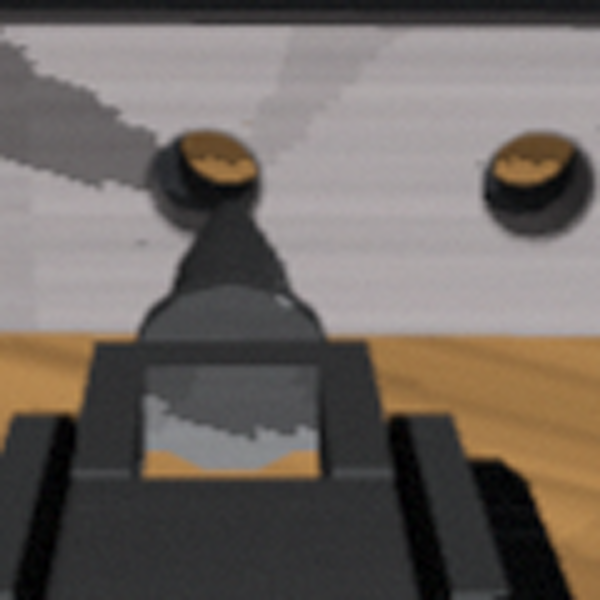

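View pics/j_s1.png

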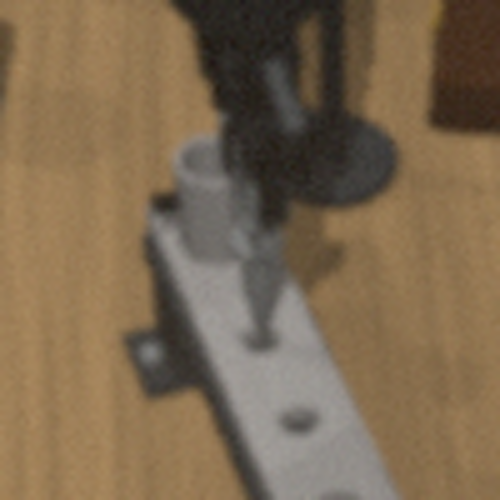

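View pics/j_c1.png

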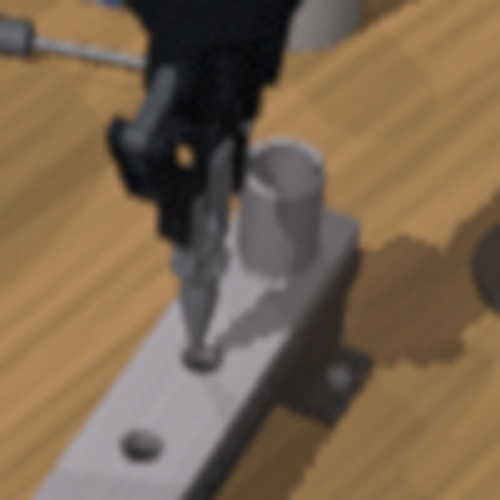

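```bash
python3 -m crank '[{"translation":[0,0,6],"roll":0,"fingers":0.2},{"translation":[0,0,6],"roll":0,"fingers":0.2},{"translation":[0,0,6],"roll":0,"fingers":0.2},{"translation":[0,0,6],"roll":0,"fingers":0.2},{"translation":[0,0,4],"roll":0,"fingers":0.2},{"translation":[0,0,0],"roll":0,"fingers":0.2}]'; python3 -c "
from h import *
st();i,c,s=shot('wrist','k_w');st();crop(i,270,140,390,280,5,'k_w1')
"
```

```text
time_s: 6.52
eef_pos: [0.526, 0.1094, 0.1591]
tool_rot: [-3.112, -0.424, 0.001]
wrist_force: [0.5, 3.5, -3.6]
opening: 0.0351
t6.52 tcp [526.  109.4 159.1] yawx 15.52 tilt 0.05 F [ 0.5  3.5 -3.6] op 35.1 q6 1.26
t6.57 tcp [526.  109.4 159.6] yawx 15.52 tilt 0.05 F [ 1.3  3.3 -3.8] op 35.2 q6 1.26
```

View pics/k_w1.png

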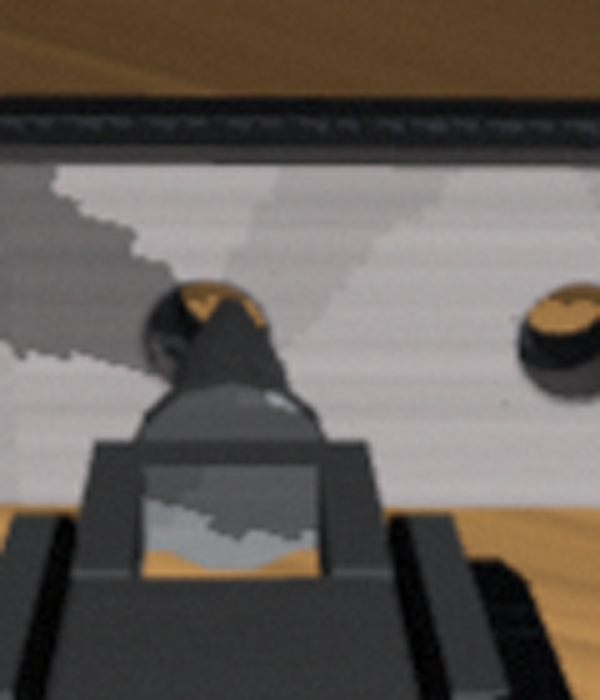

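```bash
python3 -m crank '[{"translation":[0,0,5],"roll":0,"fingers":0.2},{"translation":[0,0,5],"roll":0,"fingers":0.2},{"translation":[0,0,5],"roll":0,"fingers":0.2},{"translation":[0,0,5],"roll":0,"fingers":0.2},{"translation":[0,0,0],"roll":0,"fingers":0.2}]'; python3 -c "
from h import *
st();i,c,s=shot('wrist','l_w');st();crop(i,270,120,390,280,5,'l_w1')
"
```

```text
time_s: 6.98
eef_pos: [0.5264, 0.1095, 0.1391]
tool_rot: [-3.112, -0.424, -0.001]
wrist_force: [3.8, 4.9, -3.9]
opening: 0.0352
t6.98 tcp [526.4 109.5 139.1] yawx 15.51 tilt 0.07 F [ 3.8  4.9 -3.9] op 35.2 q6 1.26
t7.03 tcp [526.4 109.4 139.2] yawx 15.51 tilt 0.06 F [ 3.1  5.9 -4. ] op 35.2 q6 1.26
```

View pics/l_w1.png

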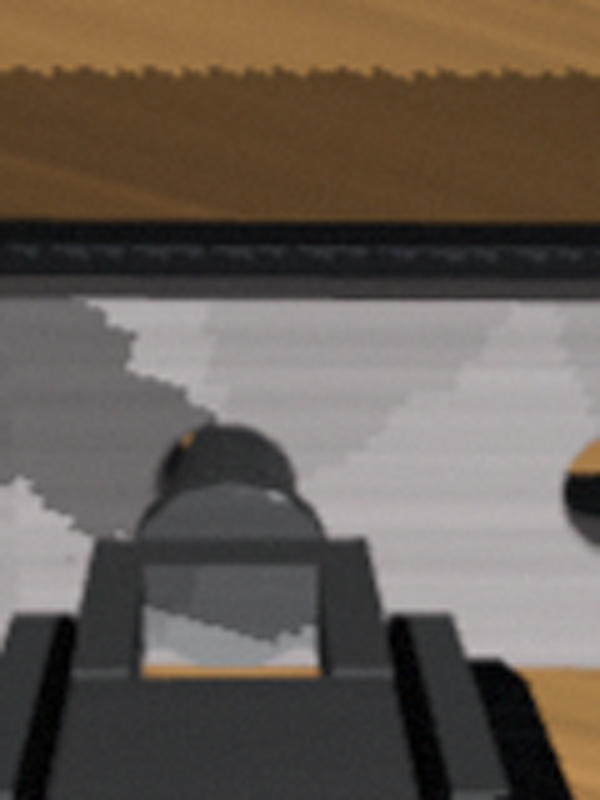

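```bash
python3 -m crank '[{"translation":[0.8,0,3],"roll":0,"fingers":0.2},{"translation":[0,0,3],"roll":0,"fingers":0.2},{"translation":[0,0,3],"roll":0,"fingers":0.2},{"translation":[0,0,3],"roll":0,"fingers":0.2},{"translation":[0,0,0],"roll":0,"fingers":0.2}]'; python3 -c "
from h import *
st();i,c,s=shot('wrist','m_w');st();crop(i,270,120,390,280,5,'m_w1')
"
```

```text
time_s: 7.45
eef_pos: [0.5269, 0.1092, 0.1275]
tool_rot: [-3.113, -0.424, 0.0]
wrist_force: [2.2, 4.3, -3.0]
opening: 0.0351
t7.45 tcp [526.9 109.2 127.5] yawx 15.50 tilt 0.01 F [ 2.2  4.3 -3. ] op 35.1 q6 1.26
t7.50 tcp [526.9 109.2 127.5] yawx 15.50 tilt 0.01 F [ 3.1  5.2 -2.3] op 35.2 q6 1.26
```

View pics/m_w1.png

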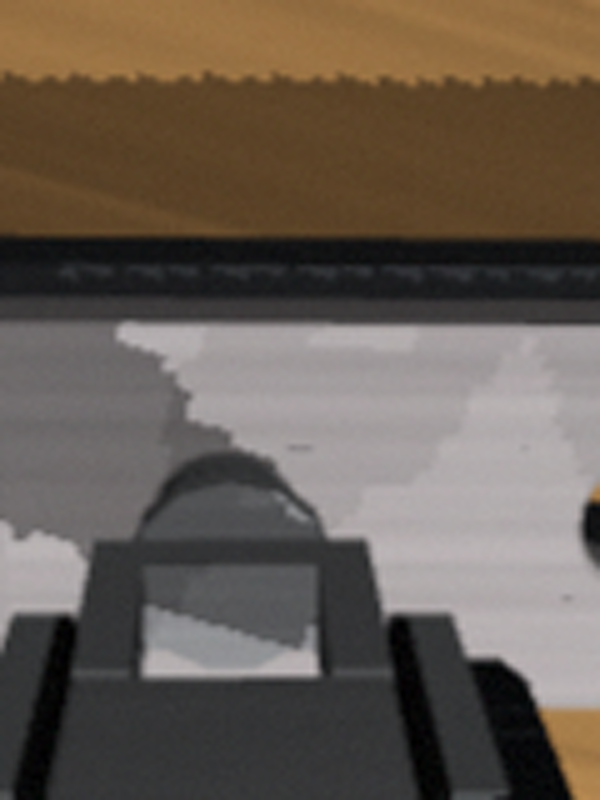

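Sliding in well. I'll finish the drive until the collar seats, about 11 mm more.

```bash
python3 -m crank '[{"translation":[0.5,0,3],"roll":0,"fingers":0.2},{"translation":[0,0,3],"roll":0,"fingers":0.2},{"translation":[0,0,3],"roll":0,"fingers":0.2},{"translation":[0,0,2],"roll":0,"fingers":0.2},{"translation":[0,0,1],"roll":0,"fingers":0.2},{"translation":[0,0,0],"roll":0,"fingers":0.2}]'; python3 -c "
from h import *
st();i,c,s=shot('wrist','n_w');st();crop(i,270,120,390,280,5,'n_w1')
"
```

```text
time_s: 8.0
eef_pos: [0.5273, 0.109, 0.1164]
tool_rot: [3.112, 0.424, -0.0]
wrist_force: [0.9, 4.3, 0.6]
opening: 0.035
t8.00 tcp [527.3 109.  116.4] yawx 15.50 tilt 0.03 F [0.9 4.3 0.6] op 35.0 q6 1.26
t8.05 tcp [527.4 109.  116.4] yawx 15.50 tilt 0.03 F [-0.4  3.5  0.7] op 35.0 q6 1.26
```

View pics/n_w1.png

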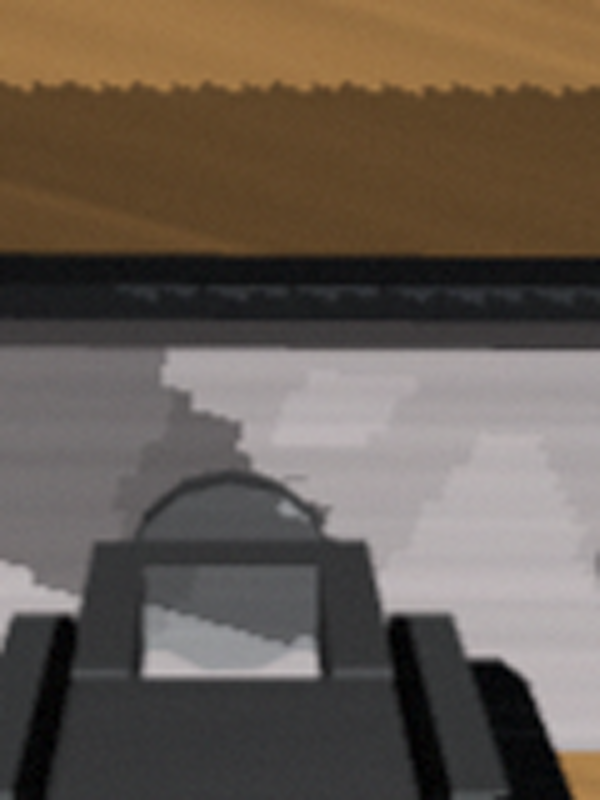

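```bash
python3 -m crank '[{"translation":[0,0,1],"roll":0,"fingers":0.2},{"translation":[0,0,1],"roll":0,"fingers":0.2},{"translation":[0,0,0],"roll":0,"fingers":0.2},{"translation":[0,0,0],"roll":0,"fingers":0.2},{"translation":[0,0,0],"roll":0,"fingers":0.2}]'; python3 -c "
from h import *
st()
"
```

```text
time_s: 8.47
eef_pos: [0.5276, 0.1087, 0.1163]
tool_rot: [3.112, 0.424, 0.002]
wrist_force: [-3.9, 2.7, 9.3]
opening: 0.0348
t8.47 tcp [527.6 108.7 116.3] yawx 15.51 tilt 0.09 F [-3.9  2.7  9.3] op 34.8 q6 1.26
```

```bash
python3 -m crank '[{"translation":[0,0,0],"roll":0,"fingers":0.5},{"translation":[0,0,0],"roll":0,"fingers":0.65},{"translation":[0,0,0],"roll":0,"fingers":0.65},{"translation":[0,0,-20],"roll":0,"fingers":0.65},{"translation":[0,0,-30],"roll":0,"fingers":0.65},{"translation":[-20,0,-30],"roll":0,"fingers":0.65},{"translation":[-20,10,-30],"roll":0,"fingers":0.8},{"translation":[0,0,0],"roll":0,"fingers":0.8}]'; python3 -c "
from h import *
st();i,c,s=shot('wrist','o_w');st()
i,c,s=shot('side','o_s');i,c,s=shot('scene','o_c')
"
```

```text
time_s: 9.13
eef_pos: [0.4921, 0.0871, 0.232]
tool_rot: [-3.113, -0.422, -0.016]
wrist_force: [1.1, 1.1, 1.7]
opening: 0.0686
t9.13 tcp [492.1  87.1 232. ] yawx 15.45 tilt 0.58 F [1.1 1.1 1.7] op 68.6 q6 1.26
t9.18 tcp [492.1  88.  228.7] yawx 15.46 tilt 0.39 F [ 0.6  0.1 -1.2] op 68.3 q6 1.26
```

View pics/o_w.png

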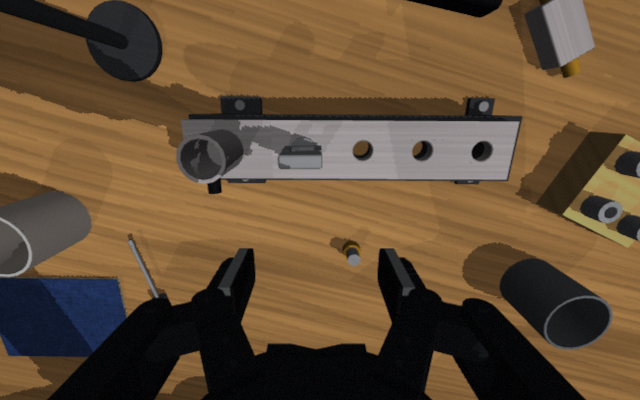

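View pics/o_s.png

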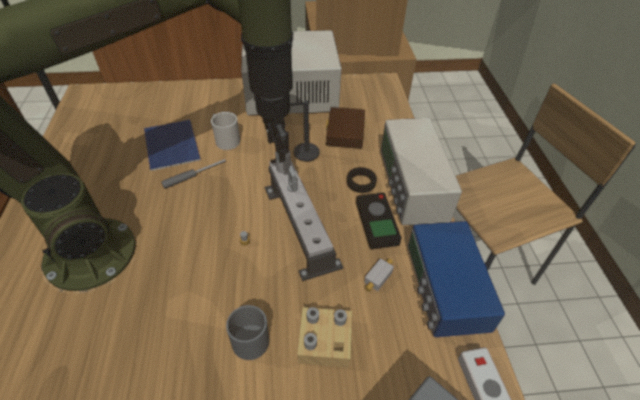

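```bash
python3 -c "
from h import *
go(.552,-.255,.18)"
```

```text
t9.28 tcp [491.3  88.6 224.1] yawx 15.48 tilt 0.01 F [ 0.5 -0.1 -0.5] op 68.5 q6 1.26
tool mm to go [-33.2 347.3  44.1]
```

```bash
python3 -m crank '[{"translation":[-3,38,0],"roll":0,"fingers":0.7},{"translation":[-4,39,0],"roll":0,"fingers":0.7},{"translation":[-4,39,0],"roll":0,"fingers":0.7},{"translation":[-4,39,0],"roll":0,"fingers":0.7},{"translation":[-4,39,0],"roll":0,"fingers":0.7},{"translation":[-4,39,0],"roll":0,"fingers":0.7},{"translation":[-4,39,0],"roll":0,"fingers":0.65},{"translation":[-4,39,0],"roll":0,"fingers":0.55}]';python3 -m crank '[{"translation":[-2,30,14],"roll":0,"fingers":0.55},{"translation":[0,6,30],"roll":0,"fingers":0.55},{"translation":[0,0,0],"roll":0,"fingers":0.55},{"translation":[0,0,0],"roll":0,"fingers":0.55},{"translation":[0,0,0],"roll":0,"fingers":0.55}]'; python3 -c "
from h import *
go(.552,-.255,.18);i,c,s=shot('wrist','p_w');st()
crop(i,230,130,400,290,4,'p_w1')
"
```

```text
time_s: 9.95
eef_pos: [0.5443, -0.2211, 0.222]
tool_rot: [-3.112, -0.423, 0.006]
wrist_force: [1.4, 0.1, 0.1]
opening: 0.047
time_s: 10.37
eef_pos: [0.5524, -0.254, 0.1807]
tool_rot: [3.112, 0.425, -0.002]
wrist_force: [0.7, -0.2, 1.0]
opening: 0.0472
t10.37 tcp [ 552.4 -254.   180.7] yawx 15.54 tilt 0.07 F [ 0.7 -0.2  1. ] op 47.2 q6 1.94
tool mm to go [-0.7  0.9  0.7]
t10.42 tcp [ 552.9 -253.8  181.9] yawx 15.57 tilt 0.09 F [-0.4  0.1  1.4] op 47.1 q6 1.94
```

View pics/p_w.png

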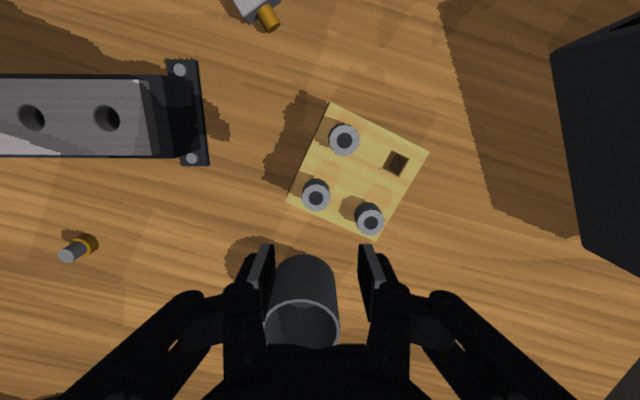

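View pics/p_w1.png

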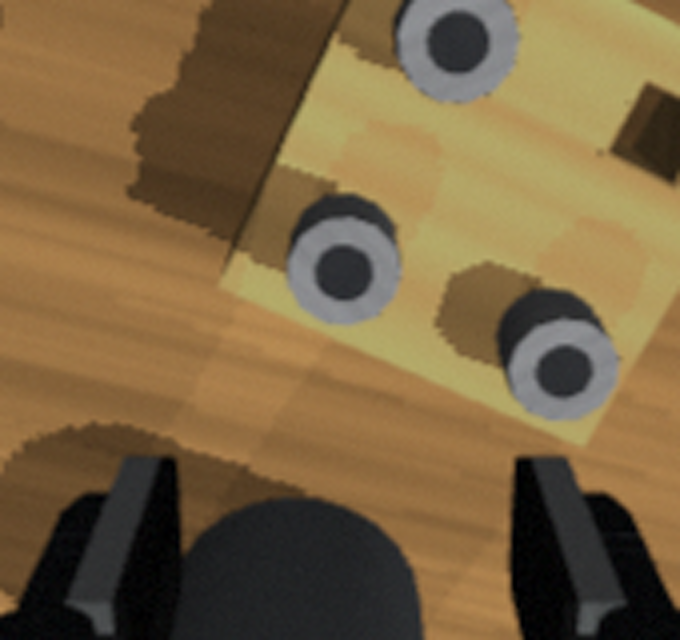

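```bash
cat >> h.py <<'E'
def topc(i,c,p,z,r=.014):
    "refine: grey head top ring/ellipse near predicted world p at height z -> world"
    for _ in range(2):
        u,v=proj(c,[p[0],p[1],z]);rr=np.linalg.norm(proj(c,[p[0]+r,p[1],z])-[u,v])
        g=cv2.cvtColor(i,cv2.COLOR_BGR2HSV).astype(int)
        yy,xx=np.mgrid[:400,:640];near=np.hypot(xx-u,yy-v)<rr*1.5
        m=((g[...,2]>110)&(g[...,1]<60)&near).astype(np.uint8)
        cs,_h=cv2.findContours(m,cv2.RETR_EXTERNAL,cv2.CHAIN_APPROX_NONE)
        k=max(cs,key=cv2.contourArea);(cx,cy),ax,an=cv2.fitEllipse(cv2.convexHull(k))
        p=onz(c,(cx,cy),z)
    print("top px",round(cx,1),round(cy,1),"axes",np.round(ax,1),"exp r",round(rr,1),"world",np.round(p*1000,1));return p
E
python3 -c "
from h import *
i=cv2.imread('pics/p_w.png');s=manip.sense();f=manip.grab_frame('wrist');c=cam(f,s);st()
for p in [(.552,-.255),(.542,-.3135),(.6105,-.264)]: q=topc(i,c,p,.069)
"
```

```text
t10.47 tcp [ 553.1 -253.6  182.3] yawx 15.59 tilt 0.15 F [-1.   0.1  0.1] op 46.9 q6 1.94
top px 315.6 197.3 axes [26.4 27.9] exp r 14.2 world [ 551.3 -254.1   69. ]
top px 370.5 222.1 axes [24.4 27.5] exp r 13.7 world [ 541.  -313.1   69. ]
top px 344.3 139.9 axes [29.4 30.8] exp r 16.3 world [ 610.2 -264.3   69. ]
```

```bash
python3 -m crank '[{"translation":[-1.6,0.4,30],"roll":0,"fingers":0.55},{"translation":[0,0,35],"roll":0,"fingers":0.55},{"translation":[0,0,30],"roll":0,"fingers":0.55},{"translation":[0,0,22],"roll":0,"fingers":0.55},{"translation":[0,0,12],"roll":0,"fingers":0.55},{"translation":[0,0,0],"roll":0,"fingers":0.55},{"translation":[0,0,0],"roll":0,"fingers":0.55}]'; python3 -c "
from h import *
go(.5515,-.2545,.049);i,c,s=shot('wrist','q_w');st()
"
```

```text
time_s: 11.05
eef_pos: [0.5518, -0.255, 0.053]
tool_rot: [3.111, 0.425, 0.002]
wrist_force: [0.8, 0.2, -0.2]
opening: 0.0472
t11.05 tcp [ 551.8 -255.    53. ] yawx 15.57 tilt 0.11 F [ 0.8  0.2 -0.2] op 47.2 q6 1.95
tool mm to go [-0.2 -0.6  4. ]
t11.10 tcp [ 552.4 -255.3   54. ] yawx 15.56 tilt 0.20 F [0.3 0.4 0.1] op 46.9 q6 1.95
```

View pics/q_w.png

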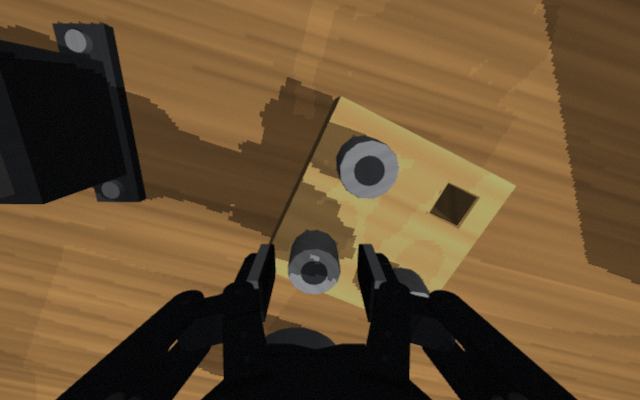

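```bash
python3 -m crank '[{"translation":[0,0,5],"roll":0,"fingers":0.55},{"translation":[0,0,0],"roll":0,"fingers":0.2},{"translation":[0,0,0],"roll":0,"fingers":0.2},{"translation":[0,0,0],"roll":0,"fingers":0.2},{"translation":[0,0,0],"roll":0,"fingers":0.2},{"translation":[0,0,0],"roll":0,"fingers":0.2}]' 60; python3 -c "
from h import *
st();i,c,s=shot('wrist','r_w');st();q=topc(i,c,(.5515,-.2545),.069)
"
```

```text
time_s: 11.6
eef_pos: [0.5515, -0.2551, 0.0474]
tool_rot: [3.112, 0.424, 0.002]
wrist_force: [-0.9, 3.2, 5.5]
opening: 0.0257
t11.60 tcp [ 551.5 -255.1   47.4] yawx 15.52 tilt 0.08 F [-0.9  3.2  5.5] op 25.7 q6 1.95
t11.65 tcp [ 551.6 -255.1   47.4] yawx 15.52 tilt 0.08 F [-1.4  3.5  6. ] op 25.7 q6 1.95
top px 311.8 291.6 axes [15. 40.] exp r 24.3 world [ 543.  -255.3   69. ]
```

View pics/r_w.png

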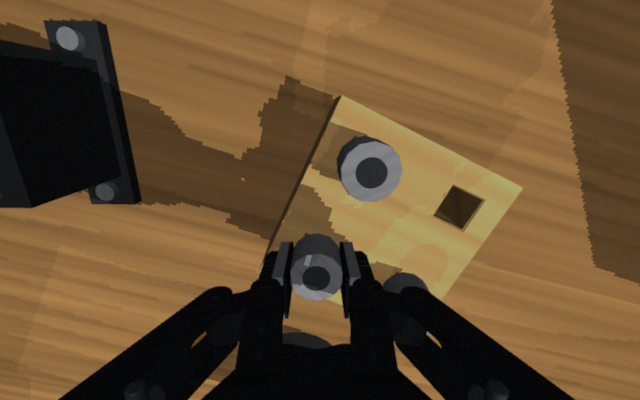

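```bash
python3 -m crank '[{"translation":[0,0,-10],"roll":0,"fingers":0.2},{"translation":[0,0,-15],"roll":0,"fingers":0.2},{"translation":[0,0,-25],"roll":0,"fingers":0.2},{"translation":[0,0,-30],"roll":0,"fingers":0.2},{"translation":[0,0,-30],"roll":0,"fingers":0.2},{"translation":[0,0,-30],"roll":0,"fingers":0.2},{"translation":[0,0,0],"roll":0,"fingers":0.2},{"translation":[0,0,0],"roll":0,"fingers":0.2}]'; python3 -c "
from h import *
st();i,c,s=shot('wrist','s_w');st();crop(i,260,200,380,310,6,'s_w1')
"
```

```text
time_s: 12.32
eef_pos: [0.5517, -0.2556, 0.1888]
tool_rot: [3.112, 0.423, 0.006]
wrist_force: [0.5, 0.0, -2.2]
opening: 0.0259
t12.32 tcp [ 551.7 -255.6  188.8] yawx 15.48 tilt 0.23 F [ 0.5  0.  -2.2] op 25.9 q6 1.95
t12.37 tcp [ 551.  -255.1  186.5] yawx 15.49 tilt 0.03 F [-0.4  0.9 -3.3] op 25.7 q6 1.95
```

View pics/s_w1.png

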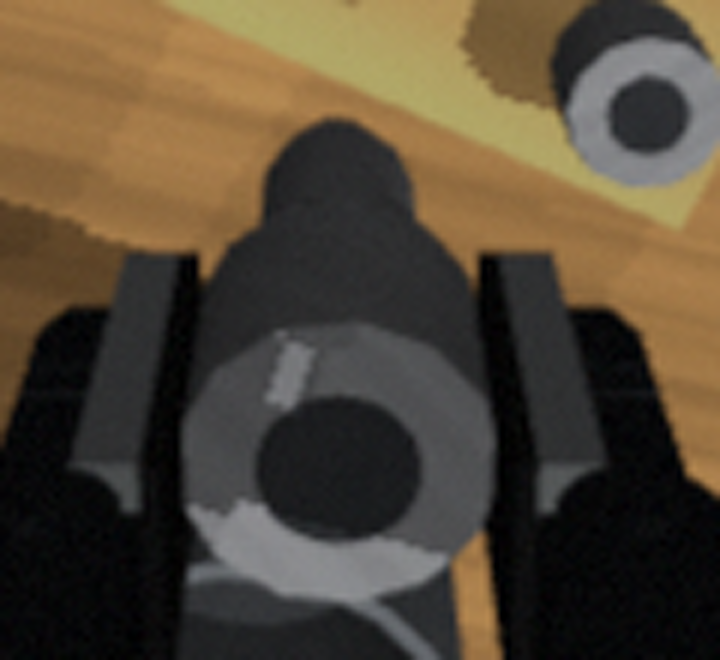

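```bash
python3 -c "
from h import *
f=manip.grab_frame('wrist');T=f['tool_from_camera'];K=cam(f,manip.sense())[0];o=T[:3,3]
def g(u,v,z):
    d=T[:3,:3]@np.linalg.solve(K,[u,v,1]);return np.round((o+d*(z-o[2])/d[2])*1000,1)
print(g(316.2,276.6,-.0216)); 
print('shank far edge',g(260+337/6-.4,200+118/6-.4,.0424),'body far top', g(260+337/6-.4,200+118/6-.4,.0324))
go(.5763,-.0708,.187)
"
```

```text
[  0.6   0.1 -21.6]
shank far edge [ 4.8 -0.1 42.4] body far top [ 9.  -0.1 32.4]
t12.42 tcp [ 550.5 -255.   185.2] yawx 15.49 tilt 0.10 F [-0.1  0.1 -2.3] op 26.6 q6 1.95
tool mm to go [  74.  -170.6   -1.7]
```

```bash
python3 -m crank '[{"translation":[14,-34,-1],"roll":0,"fingers":0.2},{"translation":[15,-34,0],"roll":0,"fingers":0.2},{"translation":[15,-34,0],"roll":0,"fingers":0.2},{"translation":[15,-34,0],"roll":0,"fingers":0.2},{"translation":[14,-34,0],"roll":0,"fingers":0.2},{"translation":[0,0,20],"roll":0,"fingers":0.2},{"translation":[0,0,0],"roll":0,"fingers":0.2},{"translation":[0,0,0],"roll":0,"fingers":0.2}]'; python3 -c "
from h import *
st();i,c,s=shot('wrist','u_w');st();crop(i,250,120,380,300,4,'u_w1')
go(.5757,-.071,.150)
"
```

```text
time_s: 13.08
eef_pos: [0.5746, -0.0719, 0.1649]
tool_rot: [3.113, 0.425, -0.008]
wrist_force: [-0.1, -0.0, -0.8]
opening: 0.0256
t13.08 tcp [574.6 -71.9 164.9] yawx 15.54 tilt 0.30 F [-0.1 -0.  -0.8] op 25.6 q6 1.62
t13.13 tcp [575.2 -72.6 166.3] yawx 15.48 tilt 0.17 F [ 0.1  0.1 -0.7] op 26.1 q6 1.62
t13.13 tcp [575.2 -72.6 166.3] yawx 15.48 tilt 0.17 F [ 0.1  0.1 -0.7] op 26.1 q6 1.62
tool mm to go [ 0.9 -1.4 16.3]
```

View pics/u_w1.png

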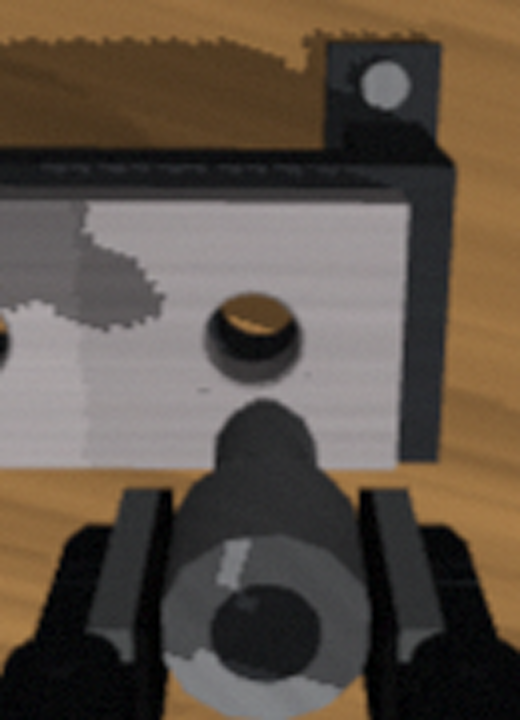

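```bash
python3 -c "
from h import *
st();i,c,s=shot('wrist','u2_w')
o=holes(i,c,[(.5763,-.0708)]);st()
i=cv2.imread('pics/u_w.png')
f=manip.grab_frame('wrist');s['eef_pos']=np.array([.5746,-.0719,.1649]);o=holes(i,cam(f,s),[(.5763,-.0708)])
"
```

```text
t13.13 tcp [575.2 -72.6 166.3] yawx 15.48 tilt 0.17 F [ 0.1  0.1 -0.7] op 26.1 q6 1.62
[575.7 -68.9  84. ] [  8  11  25  23 450]
t13.18 tcp [575.7 -72.9 167.3] yawx 15.44 tilt 0.08 F [ 0.1 -0.4 -1.7] op 25.9 q6 1.62
[576. -69.  84.] [  8  10  25  24 457]
```

```bash
python3 -m crank '[{"translation":[0.4,-2.7,12],"roll":0,"fingers":0.2},{"translation":[0,0,12],"roll":0,"fingers":0.2},{"translation":[0,0,12],"roll":0,"fingers":0.2},{"translation":[0,0,0],"roll":0,"fingers":0.2},{"translation":[0,0,0],"roll":0,"fingers":0.2},{"translation":[0,0,0],"roll":0,"fingers":0.2}]'; python3 -c "
from h import *
st();i,c,s=shot('wrist','v_w');st();crop(i,250,120,380,300,4,'v_w1')
i,c,s=shot('side','v_s');crop(i,270,180,350,260,6,'v_s1');i,c,s=shot('scene','v_c');crop(i,240,180,340,280,6,'v_c1')
go(.5755,-.0702,.0855)
"
```

```text
time_s: 13.73
eef_pos: [0.5757, -0.0694, 0.1315]
tool_rot: [3.112, 0.423, -0.0]
wrist_force: [-0.3, -0.2, -1.3]
opening: 0.026
t13.73 tcp [575.7 -69.4 131.5] yawx 15.50 tilt 0.04 F [-0.3 -0.2 -1.3] op 26.0 q6 1.61
t13.78 tcp [575.9 -69.3 131.9] yawx 15.50 tilt 0.06 F [ 0.7 -0.2 -0.8] op 26.1 q6 1.62
t13.88 tcp [576.  -69.1 132.1] yawx 15.50 tilt 0.07 F [ 0.   0.2 -2.1] op 26.0 q6 1.61
tool mm to go [-0.8  0.9 46.6]
```

View pics/v_w1.png

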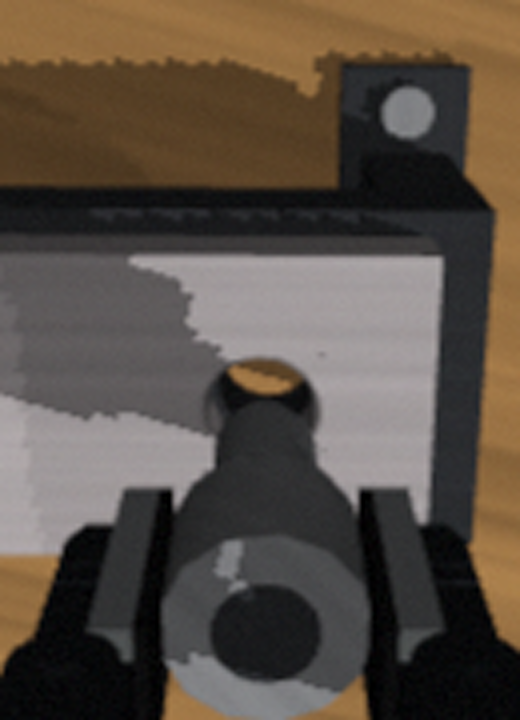

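View pics/v_s1.png

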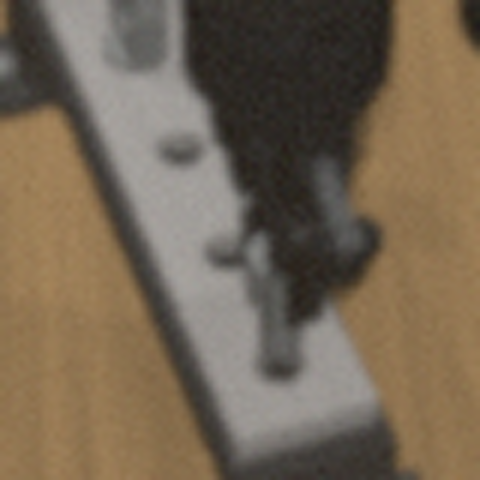

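View pics/v_c1.png

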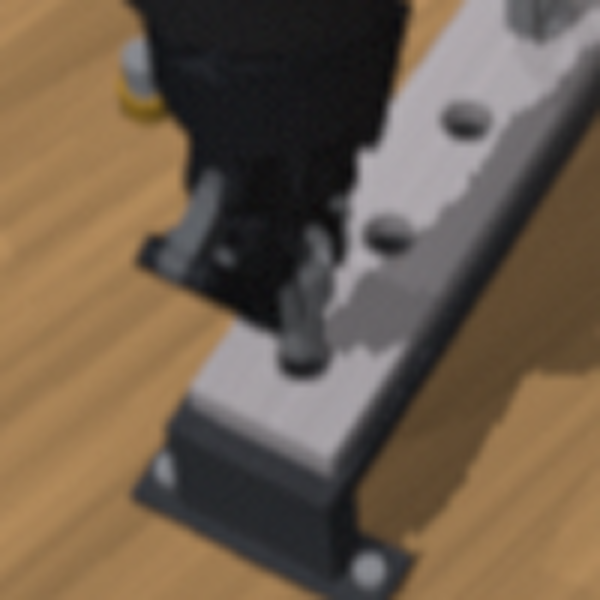

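```bash
python3 -m crank '[{"translation":[-0.6,0.7,4],"roll":0,"fingers":0.2},{"translation":[0,0,5],"roll":0,"fingers":0.2},{"translation":[0,0,5],"roll":0,"fingers":0.2},{"translation":[0,0,5],"roll":0,"fingers":0.2},{"translation":[0,0,0],"roll":0,"fingers":0.2}]'; python3 -c "
from h import *
st()
"
```

```text
time_s: 14.3
eef_pos: [0.5748, -0.0697, 0.1107]
tool_rot: [-3.112, -0.424, 0.002]
wrist_force: [-0.1, 0.5, -1.9]
opening: 0.026
t14.30 tcp [574.8 -69.7 110.7] yawx 15.50 tilt 0.09 F [-0.1  0.5 -1.9] op 26.0 q6 1.62
```

```bash
python3 -m crank '[{"translation":[0,0,4],"roll":0,"fingers":0.2},{"translation":[0,0,4],"roll":0,"fingers":0.2},{"translation":[0,0,4],"roll":0,"fingers":0.2},{"translation":[0,0,0],"roll":0,"fingers":0.2}]'; python3 -c "
from h import *
st()
"
```

```text
time_s: 14.63
eef_pos: [0.5749, -0.0697, 0.0992]
tool_rot: [-3.113, -0.424, 0.001]
wrist_force: [0.9, 1.9, -3.6]
opening: 0.0259
t14.63 tcp [574.9 -69.7  99.2] yawx 15.50 tilt 0.06 F [ 0.9  1.9 -3.6] op 25.9 q6 1.62
```

```bash
python3 -m crank '[{"translation":[0,0,4],"roll":0,"fingers":0.2},{"translation":[0,0,4],"roll":0,"fingers":0.2},{"translation":[0,0,3],"roll":0,"fingers":0.2},{"translation":[0,0,2],"roll":0,"fingers":0.2},{"translation":[0,0,0],"roll":0,"fingers":0.2}]'; python3 -c "
from h import *
st()
"
```

```text
time_s: 15.05
eef_pos: [0.575, -0.0698, 0.0867]
tool_rot: [-3.113, -0.424, 0.001]
wrist_force: [1.5, 2.0, -2.3]
opening: 0.0261
t15.05 tcp [575.  -69.8  86.7] yawx 15.50 tilt 0.03 F [ 1.5  2.  -2.3] op 26.1 q6 1.62
```

```bash
python3 -m crank '[{"translation":[0,0,1],"roll":0,"fingers":0.2},{"translation":[0,0,0],"roll":0,"fingers":0.2},{"translation":[0,0,0],"roll":0,"fingers":0.35},{"translation":[0,0,0],"roll":0,"fingers":0.5},{"translation":[0,0,0],"roll":0,"fingers":0.5},{"translation":[0,0,-15],"roll":0,"fingers":0.5},{"translation":[0,0,-35],"roll":0,"fingers":0.5},{"translation":[0,0,-40],"roll":0,"fingers":0.5}]'; python3 -c "
from h import *
st();i,c,s=shot('wrist','w_w');st()
i,c,s=shot('side','w_s');crop(i,250,130,350,280,5,'w_s1')
i,c,s=shot('scene','w_c');crop(i,250,120,370,290,4,'w_c1')
"
```

```text
time_s: 15.72
eef_pos: [0.5737, -0.0703, 0.1749]
tool_rot: [3.113, 0.423, -0.009]
wrist_force: [1.1, 0.8, 0.5]
opening: 0.0427
t15.72 tcp [573.7 -70.3 174.9] yawx 15.49 tilt 0.32 F [1.1 0.8 0.5] op 42.7 q6 1.62
t15.77 tcp [577.5 -71.4 187. ] yawx 15.50 tilt 0.63 F [ 0.9 -0.9  9.8] op 42.5 q6 1.62
```

View pics/w_w.png

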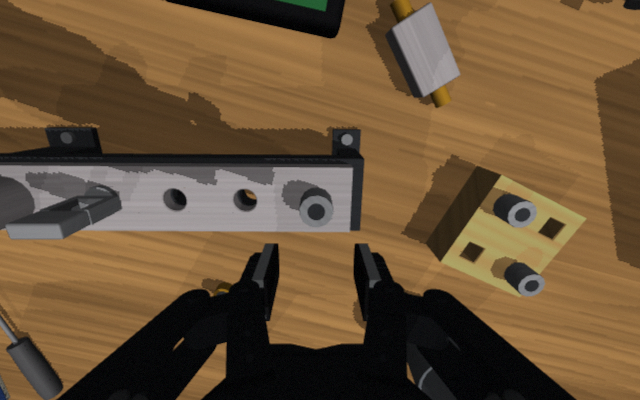

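View pics/w_s1.png

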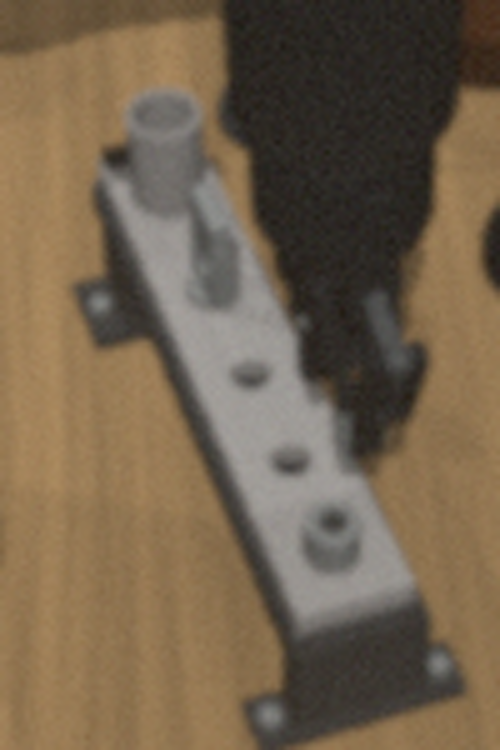

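View pics/w_c1.png

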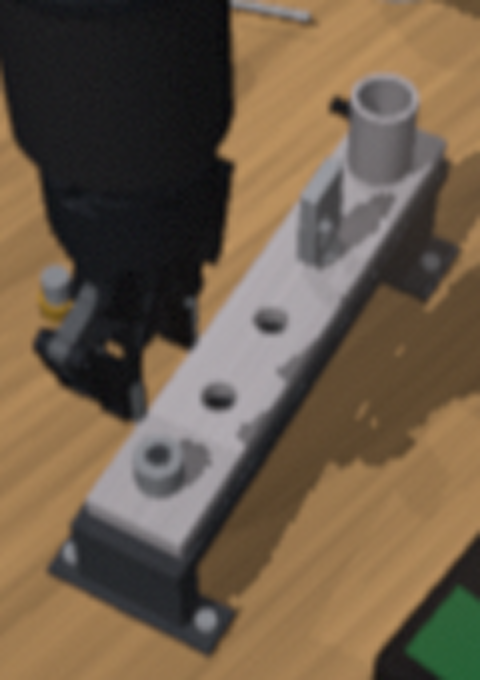

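```bash
python3 -c "
from h import *
S=cam(manip.grab_frame('scene'));D=cam(manip.grab_frame('side'))
px=lambda x0,y0,k,X,Y:(x0+(X+.5)/k-.5,y0+(Y+.5)/k-.5)
print(tri((S,px(250,120,4,158,457)),(D,px(250,130,5,333,520))))
go(.6103,-.2645,.13)"
```

```text
(array([ 0.57587663, -0.07138676,  0.10918969]), [0.4, 0.4])
t15.97 tcp [575.1 -70.  176.3] yawx 15.49 tilt 0.02 F [-0.2  0.4 -0.7] op 42.5 q6 1.62
tool mm to go [-18.1 196.9  46.2]
```

```bash
python3 -m crank '[{"translation":[-3,33,0],"roll":0,"fingers":0.55},{"translation":[-3,33,0],"roll":0,"fingers":0.55},{"translation":[-3,33,0],"roll":0,"fingers":0.55},{"translation":[-3,33,0],"roll":0,"fingers":0.55},{"translation":[-3,33,10],"roll":0,"fingers":0.55},{"translation":[-3,32,36],"roll":0,"fingers":0.55},{"translation":[0,0,0],"roll":0,"fingers":0.55},{"translation":[0,0,0],"roll":0,"fingers":0.55}]';python3 -m crank '[{"translation":[0,0,30],"roll":0,"fingers":0.55},{"translation":[0,0,0],"roll":0,"fingers":0.55},{"translation":[0,0,0],"roll":0,"fingers":0.55}]'; python3 -c "
from h import *
st();i,c,s=shot('wrist','x_w');go(.6103,-.2645,.049);topc(i,c,(.6103,-.2645),.069)"
```

```text
time_s: 16.63
eef_pos: [0.6076, -0.2613, 0.1302]
tool_rot: [-3.111, -0.419, 0.012]
wrist_force: [-0.2, 0.9, 0.4]
opening: 0.047
time_s: 16.88
eef_pos: [0.6088, -0.2594, 0.1041]
tool_rot: [-3.112, -0.425, 0.005]
wrist_force: [0.1, -0.4, 0.6]
opening: 0.0472
t16.88 tcp [ 608.8 -259.4  104.1] yawx 15.56 tilt 0.19 F [ 0.1 -0.4  0.6] op 47.2 q6 1.94
t16.93 tcp [ 609.7 -259.8  106.1] yawx 15.57 tilt 0.05 F [-0.1 -0.8  0.5] op 47.0 q6 1.94
tool mm to go [-0.7  4.7 57.1]
top px 323.3 229.6 axes [35.2 38.8] exp r 19.1 world [ 610.2 -264.2   69. ]
```

View pics/x_w.png

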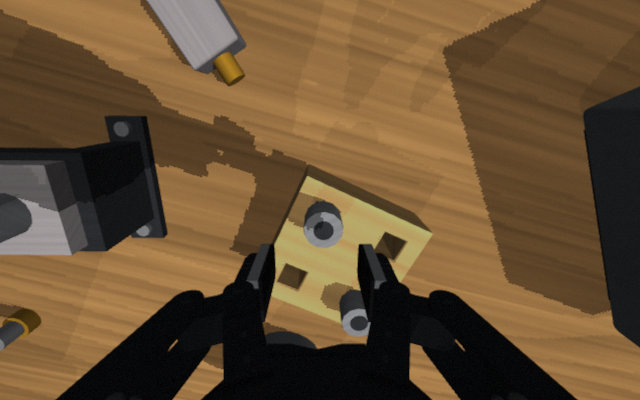

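```bash
python3 -m crank '[{"translation":[-0.5,4.5,10],"roll":0,"fingers":0.55},{"translation":[0,0,20],"roll":0,"fingers":0.55},{"translation":[0,0,18],"roll":0,"fingers":0.55},{"translation":[0,0,8],"roll":0,"fingers":0.55},{"translation":[0,0,0],"roll":0,"fingers":0.55},{"translation":[0,0,0],"roll":0,"fingers":0.55},{"translation":[0,0,0],"roll":0,"fingers":0.55}]'; python3 -c "
from h import *
go(.6103,-.2645,.048)"
```

```text
time_s: 17.52
eef_pos: [0.6113, -0.2651, 0.0512]
tool_rot: [3.111, 0.424, 0.003]
wrist_force: [-0.1, 1.0, -0.2]
opening: 0.0469
t17.52 tcp [ 611.3 -265.1   51.2] yawx 15.52 tilt 0.15 F [-0.1  1.  -0.2] op 46.9 q6 1.95
tool mm to go [-0.9 -0.9  3.2]
```

```bash
python3 -m crank '[{"translation":[-0.8,-0.8,3.3],"roll":0,"fingers":0.55},{"translation":[0,0,0],"roll":0,"fingers":0.2},{"translation":[0,0,0],"roll":0,"fingers":0.2},{"translation":[0,0,0],"roll":0,"fingers":0.2},{"translation":[0,0,0],"roll":0,"fingers":0.2},{"translation":[0,0,0],"roll":0,"fingers":0.2}]' 60; python3 -c "
from h import *
st()";python3 -m crank '[{"translation":[0,0,-10],"roll":0,"fingers":0.2},{"translation":[0,0,-20],"roll":0,"fingers":0.2},{"translation":[0,0,-35],"roll":0,"fingers":0.2},{"translation":[0,0,-35],"roll":0,"fingers":0.2},{"translation":[0,0,-30],"roll":0,"fingers":0.2},{"translation":[0,0,0],"roll":0,"fingers":0.2},{"translation":[0,0,0],"roll":0,"fingers":0.2},{"translation":[0,0,0],"roll":0,"fingers":0.2}]'; python3 -c "
from h import *
st();i,c,s=shot('wrist','y_w');go(.560,-.0105,.175);crop(i,260,200,380,310,6,'y_w1')"
```

```text
time_s: 18.02
eef_pos: [0.6097, -0.2643, 0.0467]
tool_rot: [3.112, 0.424, 0.001]
wrist_force: [-0.3, 0.9, 4.0]
opening: 0.026
t18.02 tcp [ 609.7 -264.3   46.7] yawx 15.51 tilt 0.05 F [-0.3  0.9  4. ] op 26.0 q6 1.95
time_s: 18.68
eef_pos: [0.6091, -0.2638, 0.1751]
tool_rot: [-3.112, -0.423, 0.002]
wrist_force: [0.0, -0.1, -2.4]
opening: 0.0264
t18.68 tcp [ 609.1 -263.8  175.1] yawx 15.49 tilt 0.09 F [ 0.  -0.1 -2.4] op 26.4 q6 1.95
t18.73 tcp [ 608.8 -263.8  174.1] yawx 15.50 tilt 0.17 F [-0.1  0.6 -2.8] op 26.0 q6 1.95
tool mm to go [  20.7 -257.1   -0.4]
```

View pics/y_w1.png

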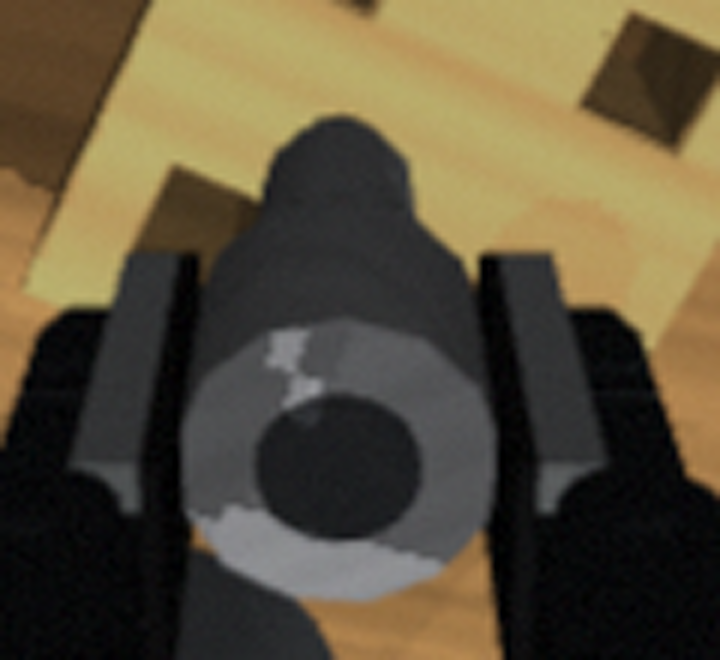

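```bash
python3 -m crank '[{"translation":[2,-36,0],"roll":0,"fingers":0.2},{"translation":[3,-37,0],"roll":0,"fingers":0.2},{"translation":[3,-37,0],"roll":0,"fingers":0.2},{"translation":[3,-37,0],"roll":0,"fingers":0.2},{"translation":[3,-37,0],"roll":0,"fingers":0.2},{"translation":[3,-37,0],"roll":0,"fingers":0.2},{"translation":[3,-37,0],"roll":0,"fingers":0.2},{"translation":[0,0,0],"roll":0,"fingers":0.2}]';python3 -m crank '[{"translation":[0,0,15],"roll":0,"fingers":0.2},{"translation":[0,0,10],"roll":0,"fingers":0.2},{"translation":[0,0,0],"roll":0,"fingers":0.2},{"translation":[0,0,0],"roll":0,"fingers":0.2},{"translation":[0,0,0],"roll":0,"fingers":0.2}]';python3 -c "
from h import *
st();i,c,s=shot('wrist','z_w');go(.5586,-.0099,.130);holes(i,c,[(.5597,-.009)])"
```

```text
time_s: 19.4
eef_pos: [0.5583, -0.0051, 0.1743]
tool_rot: [-3.11, -0.431, 0.004]
wrist_force: [0.5, -1.1, -1.2]
opening: 0.0261
time_s: 19.82
eef_pos: [0.5598, -0.0109, 0.1508]
tool_rot: [3.112, 0.422, -0.001]
wrist_force: [-0.0, -0.3, -0.7]
opening: 0.0263
t19.82 tcp [559.8 -10.9 150.8] yawx 15.45 tilt 0.06 F [-0.  -0.3 -0.7] op 26.3 q6 1.50
t19.87 tcp [560.  -10.8 151.3] yawx 15.46 tilt 0.03 F [ 0.7 -0.4 -1.3] op 26.2 q6 1.50
tool mm to go [-1.1 -1.2 21.3]
[554.6 -11.1  84. ] [  9  10  28  35 777]
```

```bash
python3 -m crank '[{"translation":[-1,-1.1,10],"roll":0,"fingers":0.2},{"translation":[0,0,9],"roll":0,"fingers":0.2},{"translation":[0,0,0],"roll":0,"fingers":0.2},{"translation":[0,0,0],"roll":0,"fingers":0.2},{"translation":[0,0,0],"roll":0,"fingers":0.2}]';python3 -c "
from h import *
st();i,c,s=shot('wrist','aa_w');go(.5586,-.0099,.0862);crop(i,250,120,380,300,4,'aa_w1')"
```

```text
time_s: 20.28
eef_pos: [0.5585, -0.0096, 0.1319]
tool_rot: [3.112, 0.424, -0.0]
wrist_force: [1.1, 0.7, -1.5]
opening: 0.026
t20.28 tcp [558.5  -9.6 131.9] yawx 15.50 tilt 0.03 F [ 1.1  0.7 -1.5] op 26.0 q6 1.50
t20.33 tcp [558.7  -9.5 132.2] yawx 15.50 tilt 0.03 F [ 0.5  0.3 -1.3] op 25.7 q6 1.50
tool mm to go [-0.2  0.3 46. ]
```

View pics/aa_w1.png

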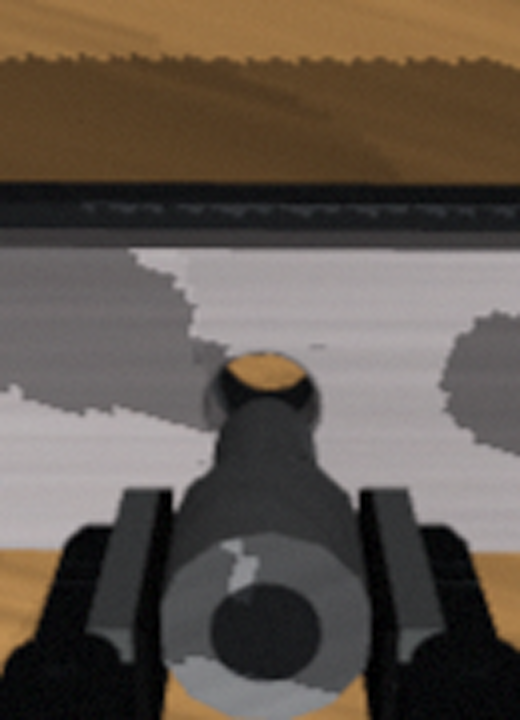

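Aligned just as it was for the first bolt. I'll lower it now.

```bash
python3 -m crank '[{"translation":[0,0.3,5],"roll":0,"fingers":0.2},{"translation":[0,0,5],"roll":0,"fingers":0.2},{"translation":[0,0,5],"roll":0,"fingers":0.2},{"translation":[0,0,5],"roll":0,"fingers":0.2},{"translation":[0,0,4],"roll":0,"fingers":0.2},{"translation":[0,0,0],"roll":0,"fingers":0.2}]';python3 -c "
from h import *
st()"; python3 -m crank '[{"translation":[0,0,4],"roll":0,"fingers":0.2},{"translation":[0,0,4],"roll":0,"fingers":0.2},{"translation":[0,0,0],"roll":0,"fingers":0.2}]'
```

```text
time_s: 20.83
eef_pos: [0.5581, -0.0097, 0.1065]
tool_rot: [3.113, 0.424, -0.003]
wrist_force: [-1.0, 0.5, -1.4]
opening: 0.0262
t20.83 tcp [558.1  -9.7 106.5] yawx 15.50 tilt 0.10 F [-1.   0.5 -1.4] op 26.2 q6 1.50
time_s: 21.08
eef_pos: [0.5582, -0.0097, 0.0989]
tool_rot: [-3.113, -0.424, 0.002]
wrist_force: [0.1, -0.0, -2.1]
opening: 0.026
```

```bash
python3 -m crank '[{"translation":[0,0,4],"roll":0,"fingers":0.2},{"translation":[0,0,4],"roll":0,"fingers":0.2},{"translation":[0,0,3],"roll":0,"fingers":0.2},{"translation":[0,0,2.5],"roll":0,"fingers":0.2},{"translation":[0,0,0],"roll":0,"fingers":0.2}]';python3 -c "
from h import *
st()"; python3 -m crank '[{"translation":[0,0,0],"roll":0,"fingers":0.35},{"translation":[0,0,0],"roll":0,"fingers":0.5},{"translation":[0,0,0],"roll":0,"fingers":0.5},{"translation":[0,0,-15],"roll":0,"fingers":0.5},{"translation":[0,0,-35],"roll":0,"fingers":0.5},{"translation":[0,0,-40],"roll":0,"fingers":0.5},{"translation":[0,0,-10],"roll":0,"fingers":0.5},{"translation":[0,0,0],"roll":0,"fingers":0.5}]'; python3 -c "
from h import *
st()
i,c,s=shot('side','ab_s');crop(i,250,130,350,280,5,'ab_s1')
i,c,s=shot('scene','ab_c');crop(i,250,120,370,290,4,'ab_c1')
"
```

```text
time_s: 21.5
eef_pos: [0.5585, -0.0098, 0.0861]
tool_rot: [3.113, 0.424, -0.001]
wrist_force: [0.3, -0.3, -1.1]
opening: 0.026
t21.50 tcp [558.5  -9.8  86.1] yawx 15.51 tilt 0.03 F [ 0.3 -0.3 -1.1] op 26.0 q6 1.50
time_s: 22.17
eef_pos: [0.5606, -0.0097, 0.192]
tool_rot: [3.113, 0.424, 0.014]
wrist_force: [0.2, -0.4, -1.1]
opening: 0.0426
t22.17 tcp [560.6  -9.7 192. ] yawx 15.50 tilt 0.50 F [ 0.2 -0.4 -1.1] op 42.6 q6 1.50
```

View pics/ab_s1.png

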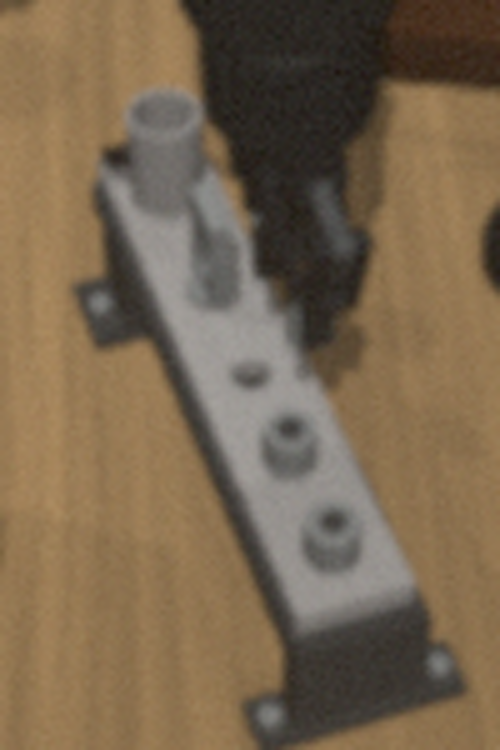

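View pics/ab_c.png

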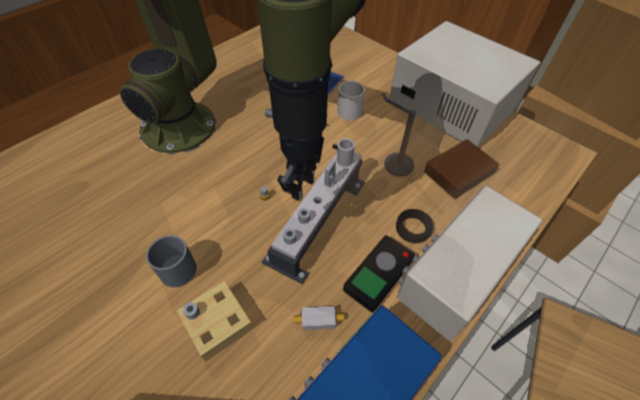

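```bash
python3 -m crank '[{"translation":[0,-31,0],"roll":0,"fingers":0.65},{"translation":[0,-31,0],"roll":0,"fingers":0.65},{"translation":[0,-31,0],"roll":0,"fingers":0.65},{"translation":[0,-30,0],"roll":0,"fingers":0.65},{"translation":[0,0,0],"roll":0,"fingers":0.65},{"translation":[0,0,0],"roll":0,"fingers":0.65},{"translation":[0,0,0],"roll":0,"fingers":0.65}]';python3 -c "
from h import *
go(.5276,.1087,.117)
i,c,s=shot('wrist','ac_w')"
```

```text
time_s: 22.85
eef_pos: [0.5254, 0.1086, 0.1854]
tool_rot: [3.112, 0.424, -0.002]
wrist_force: [-0.8, -0.8, -0.1]
opening: 0.0557
t22.85 tcp [525.4 108.6 185.4] yawx 15.53 tilt 0.10 F [-0.8 -0.8 -0.1] op 55.7 q6 1.26
tool mm to go [ 2.3  0.5 68.4]
```

View pics/ac_w.png

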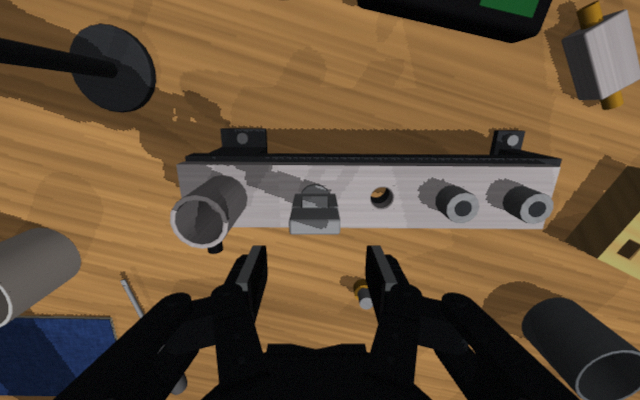

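```bash
python3 -m crank '[{"translation":[2.2,0.5,15],"roll":0,"fingers":0.65},{"translation":[0,0,20],"roll":0,"fingers":0.65},{"translation":[0,0,20],"roll":0,"fingers":0.65},{"translation":[0,0,12],"roll":0,"fingers":0.65},{"translation":[0,0,0],"roll":0,"fingers":0.65},{"translation":[0,0,0],"roll":0,"fingers":0.65}]';python3 -c "
from h import *
go(.5276,.1087,.117)";python3 -m crank '[{"translation":[0,0,0],"roll":0,"fingers":0.2},{"translation":[0,0,0],"roll":0,"fingers":0.2},{"translation":[0,0,0],"roll":0,"fingers":0.2},{"translation":[0,0,0],"roll":0,"fingers":0.2},{"translation":[0,0,0],"roll":0,"fingers":0.2}]' 60;python3 -c "
from h import *
st()"
```

```text
time_s: 23.4
eef_pos: [0.528, 0.1081, 0.1193]
tool_rot: [3.112, 0.422, -0.001]
wrist_force: [0.3, 0.8, 0.6]
opening: 0.0557
t23.40 tcp [528.  108.1 119.3] yawx 15.45 tilt 0.08 F [0.3 0.8 0.6] op 55.7 q6 1.26
tool mm to go [-0.2 -0.7  2.3]
time_s: 23.82
eef_pos: [0.5288, 0.1093, 0.1213]
tool_rot: [-3.112, -0.424, -0.005]
wrist_force: [-0.9, 1.4, 5.6]
opening: 0.035
t23.82 tcp [528.8 109.3 121.3] yawx 15.52 tilt 0.18 F [-0.9  1.4  5.6] op 35.0 q6 1.26
```

```bash
python3 -m crank '[{"translation":[0,0,-5],"roll":0,"fingers":0.2},{"translation":[0,0,-8],"roll":0,"fingers":0.2},{"translation":[0,0,-8],"roll":0,"fingers":0.2},{"translation":[0,0,0],"roll":0,"fingers":0.2}]';python3 -c "
from h import *
st()";python3 -m crank '[{"translation":[0,0,-12],"roll":0,"fingers":0.2},{"translation":[0,0,-15],"roll":0,"fingers":0.2},{"translation":[0,0,-20],"roll":0,"fingers":0.2},{"translation":[0,0,-25],"roll":0,"fingers":0.2},{"translation":[0,0,-20],"roll":0,"fingers":0.2},{"translation":[0,0,0],"roll":0,"fingers":0.2},{"translation":[0,0,0],"roll":0,"fingers":0.2},{"translation":[0,0,0],"roll":0,"fingers":0.2}]';python3 -c "
from h import *
st();i,c,s=shot('wrist','ad_w');i,c,s=shot('scene','ad_c')"
```

```text
time_s: 24.15
eef_pos: [0.5285, 0.1091, 0.1425]
tool_rot: [-3.113, -0.424, -0.003]
wrist_force: [0.3, 1.4, -1.0]
opening: 0.0347
t24.15 tcp [528.5 109.1 142.5] yawx 15.51 tilt 0.11 F [ 0.3  1.4 -1. ] op 34.7 q6 1.26
time_s: 24.82
eef_pos: [0.5274, 0.1088, 0.2316]
tool_rot: [3.113, 0.424, -0.003]
wrist_force: [-0.5, 0.8, -2.2]
opening: 0.0347
t24.82 tcp [527.4 108.8 231.6] yawx 15.50 tilt 0.12 F [-0.5  0.8 -2.2] op 34.7 q6 1.26
```

View pics/ad_w.png

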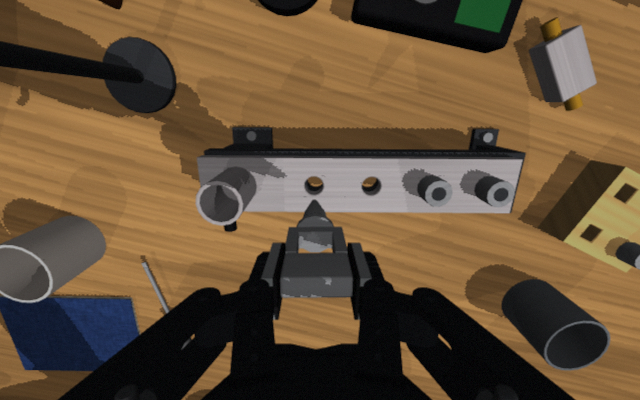

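View pics/ad_c.png

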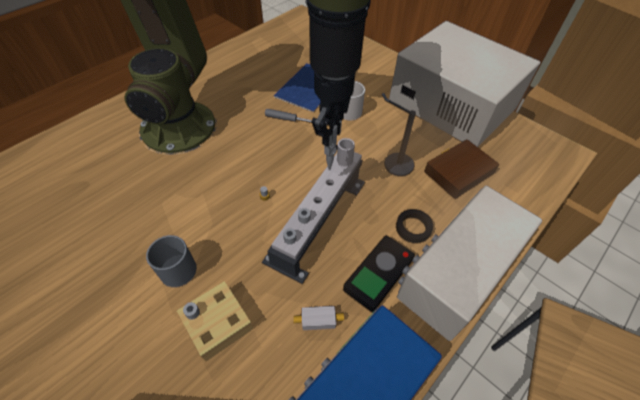

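```bash
python3 -m crank '[{"translation":[-19,30,-10],"roll":0,"fingers":0.2},{"translation":[-20,32,-10],"roll":0,"fingers":0.2},{"translation":[-20,32,-8],"roll":0,"fingers":0.2},{"translation":[-20,32,0],"roll":0,"fingers":0.2},{"translation":[-20,32,0],"roll":0,"fingers":0.2},{"translation":[-20,32,0],"roll":0,"fingers":0.2},{"translation":[-20,32,0],"roll":0,"fingers":0.2},{"translation":[-20,32,0],"roll":0,"fingers":0.2}]';python3 -m crank '[{"translation":[-20,32,0],"roll":0,"fingers":0.2},{"translation":[-20,32,0],"roll":0,"fingers":0.2},{"translation":[-15,24,0],"roll":0,"fingers":0.2},{"translation":[0,0,0],"roll":0,"fingers":0.2},{"translation":[0,0,0],"roll":0,"fingers":0.2},{"translation":[0,0,0],"roll":0,"fingers":0.2}]';python3 -c "
from h import *
go(.4125,-.2777,.2)
i,c,s=shot('wrist','ae_w');i,c,s=shot('scene','ae_c');i,c,s=shot('side','ae_s')"
```

```text
time_s: 25.58
eef_pos: [0.4413, -0.1798, 0.2597]
tool_rot: [-3.113, -0.424, 0.002]
wrist_force: [2.3, -0.6, -2.0]
opening: 0.0349
time_s: 26.08
eef_pos: [0.4129, -0.2777, 0.2596]
tool_rot: [-3.112, -0.423, 0.002]
wrist_force: [-0.0, 0.5, -2.3]
opening: 0.0348
t26.08 tcp [ 412.9 -277.7  259.6] yawx 15.47 tilt 0.09 F [-0.   0.5 -2.3] op 34.8 q6 2.03
tool mm to go [-0.3  0.  59.6]
```

View pics/ae_w.png

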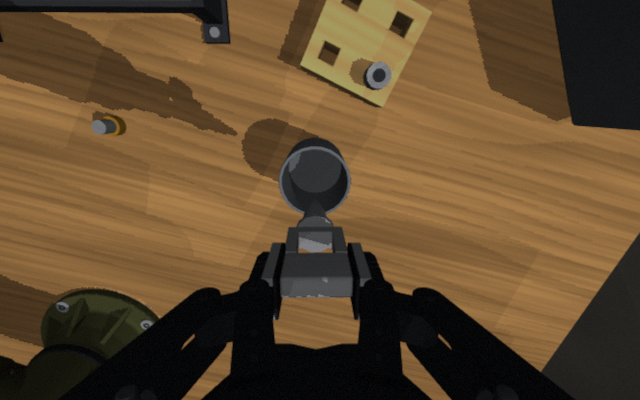

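View pics/ae_c.png

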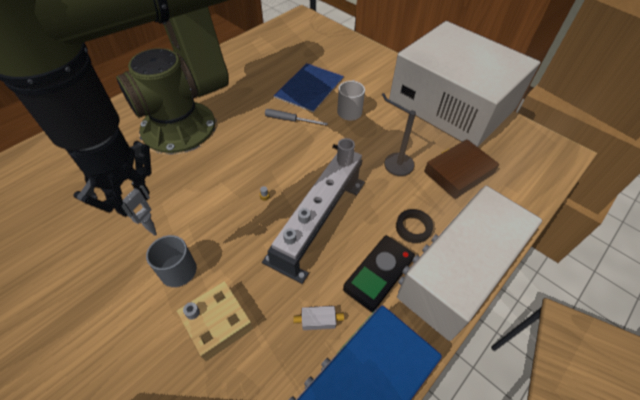

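View pics/ae_s.png

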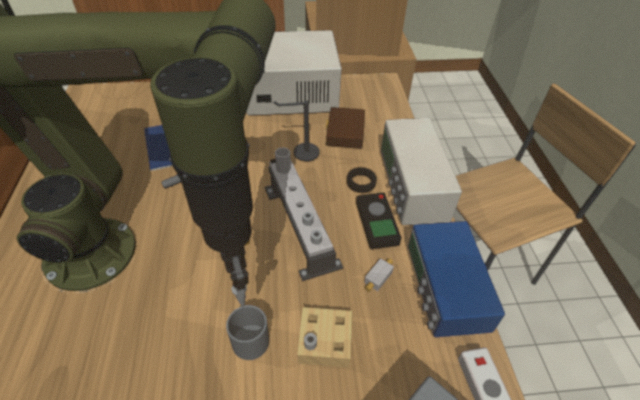

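```bash
python3 -c "
from h import *
s=st();f=manip.grab_frame('wrist');c=cam(f,s);print(onz(c,(315,181),.09)); st()"
```

```text
t26.23 tcp [ 413.5 -277.   260.2] yawx 15.59 tilt 0.02 F [ 0.3  0.3 -2.1] op 34.8 q6 2.03
[ 0.41247779 -0.2761549   0.09      ]
t26.28 tcp [ 413.5 -277.   260.4] yawx 15.60 tilt 0.01 F [-0.   0.8 -2.5] op 35.0 q6 2.03
```

```bash
python3 -m crank '[{"translation":[-1,0,25],"roll":0,"fingers":0.2},{"translation":[0,0,30],"roll":0,"fingers":0.2},{"translation":[0,0,30],"roll":0,"fingers":0.2},{"translation":[0,0,30],"roll":0,"fingers":0.2},{"translation":[0,0,20],"roll":0,"fingers":0.2},{"translation":[0,0,13],"roll":0,"fingers":0.2},{"translation":[0,0,0],"roll":0,"fingers":0.2},{"translation":[0,0,0],"roll":0,"fingers":0.2}]';python3 -c "
from h import *
st()
i,c,s=shot('wrist','af_w');i,c,s=shot('side','af_s');crop(i,200,240,320,360,5,'af_s1')"
```

```text
time_s: 26.95
eef_pos: [0.4125, -0.278, 0.1131]
tool_rot: [3.112, 0.425, -0.0]
wrist_force: [0.2, 0.5, -2.2]
opening: 0.0348
t26.95 tcp [ 412.5 -278.   113.1] yawx 15.55 tilt 0.05 F [ 0.2  0.5 -2.2] op 34.8 q6 2.03
```

View pics/af_w.png

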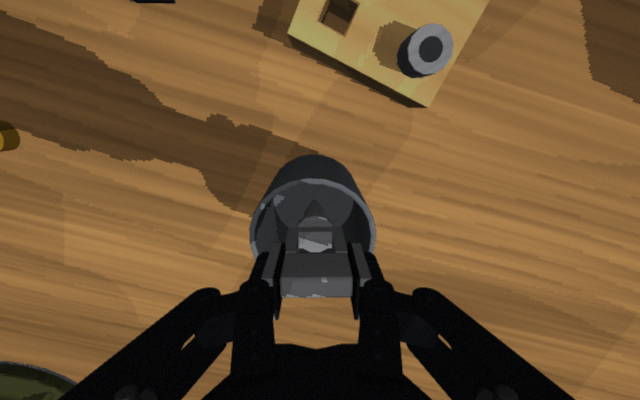

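View pics/af_s1.png

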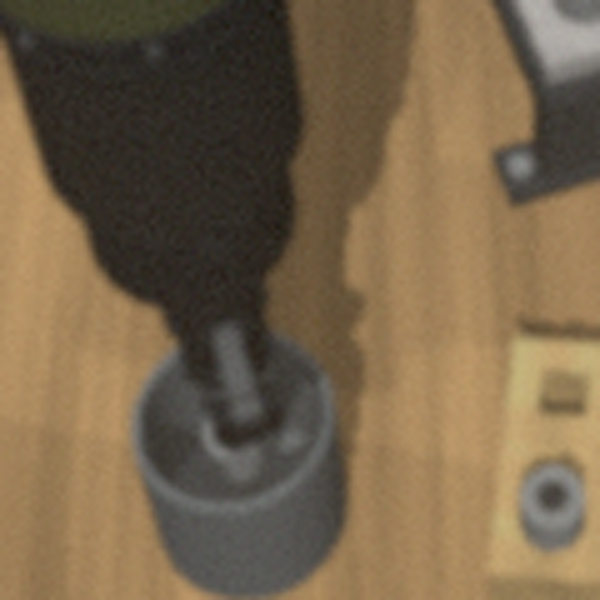

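```bash
python3 -m crank '[{"translation":[0,0,3],"roll":0,"fingers":0.2},{"translation":[0,0,3],"roll":0,"fingers":0.2},{"translation":[0,0,1],"roll":0,"fingers":0.2},{"translation":[0,0,0],"roll":0,"fingers":0.2}]';python3 -c "
from h import *
st()";python3 -m crank '[{"translation":[0,0,0],"roll":0,"fingers":0.5},{"translation":[0,0,0],"roll":0,"fingers":0.7},{"translation":[0,0,0],"roll":0,"fingers":0.75},{"translation":[0,0,-3],"roll":0,"fingers":0.75},{"translation":[0,0,-10],"roll":0,"fingers":0.75},{"translation":[0,0,-15],"roll":0,"fingers":0.75}]';python3 -c "
from h import *
st()
i,c,s=shot('wrist','ag_w')"
```

```text
time_s: 27.38
eef_pos: [0.4122, -0.2781, 0.1054]
tool_rot: [3.113, 0.424, 0.0]
wrist_force: [0.2, 0.6, -3.0]
opening: 0.0348
t27.38 tcp [ 412.2 -278.1  105.4] yawx 15.50 tilt 0.00 F [ 0.2  0.6 -3. ] op 34.8 q6 2.03
time_s: 27.88
eef_pos: [0.4116, -0.2779, 0.1333]
tool_rot: [-3.112, -0.424, 0.003]
wrist_force: [0.1, -0.4, 0.1]
opening: 0.064
t27.88 tcp [ 411.6 -277.9  133.3] yawx 15.50 tilt 0.11 F [ 0.1 -0.4  0.1] op 64.0 q6 2.03
```

View pics/ag_w.png

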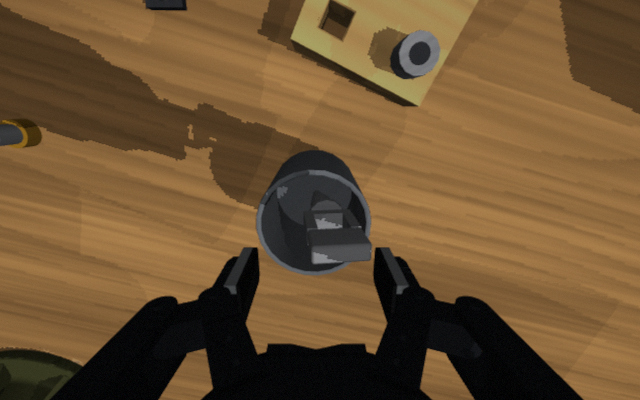

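```bash
python3 -m crank '[{"translation":[0,0,-25],"roll":0,"fingers":0.7},{"translation":[0,0,-35],"roll":0,"fingers":0.7},{"translation":[0,0,-20],"roll":0,"fingers":0.6},{"translation":[0,0,0],"roll":0,"fingers":0.55},{"translation":[0,0,0],"roll":0,"fingers":0.55},{"translation":[0,0,0],"roll":0,"fingers":0.55}]';python3 -c "
from h import *
st()
i,c,s=shot('wrist','ah_w');i,c,s=shot('side','ah_s');crop(i,200,250,360,370,5,'ah_s1')
go(.5415,-.3136,.13)"
```

```text
time_s: 28.43
eef_pos: [0.4121, -0.2779, 0.2132]
tool_rot: [-3.112, -0.424, -0.0]
wrist_force: [0.3, -0.4, 0.0]
opening: 0.0466
t28.43 tcp [ 412.1 -277.9  213.2] yawx 15.50 tilt 0.02 F [ 0.3 -0.4  0. ] op 46.6 q6 2.03
t28.53 tcp [ 411.8 -277.9  212.4] yawx 15.50 tilt 0.10 F [-0.3  0.9 -0.6] op 47.1 q6 2.03
tool mm to go [115.5  69.1  82.2]
```

View pics/ah_w.png

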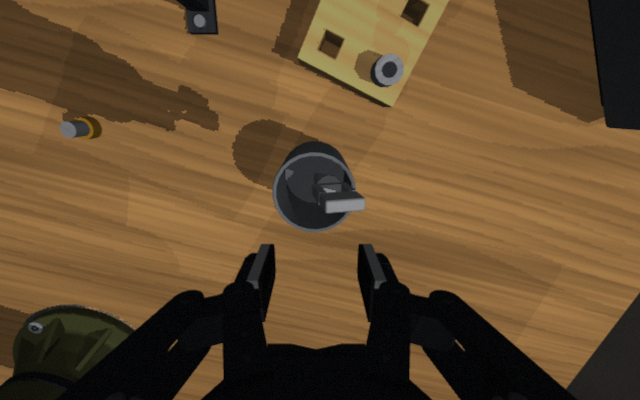

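View pics/ah_s1.png

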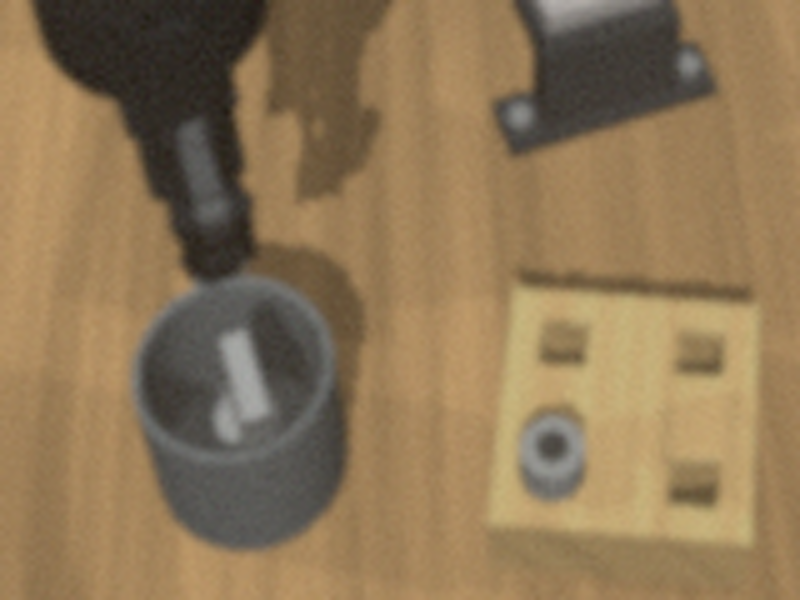

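```bash
python3 -m crank '[{"translation":[28,17,0],"roll":0,"fingers":0.55},{"translation":[30,17,0],"roll":0,"fingers":0.55},{"translation":[30,17,10],"roll":0,"fingers":0.55},{"translation":[28,18,30],"roll":0,"fingers":0.55},{"translation":[0,0,40],"roll":0,"fingers":0.55},{"translation":[0,0,25],"roll":0,"fingers":0.55},{"translation":[0,0,0],"roll":0,"fingers":0.55},{"translation":[0,0,0],"roll":0,"fingers":0.55}]';python3 -m crank '[{"translation":[0,0,0],"roll":0,"fingers":0.55}]';python3 -c "
from h import *
st()
i,c,s=shot('wrist','ai_w');go(.5415,-.3135,.048);topc(i,c,(.5415,-.3135),.069)"
```

```text
time_s: 29.2
eef_pos: [0.5391, -0.3129, 0.1089]
tool_rot: [-3.112, -0.424, 0.007]
wrist_force: [-0.3, -1.1, 1.7]
opening: 0.0469
time_s: 29.28
eef_pos: [0.5408, -0.3136, 0.1131]
tool_rot: [3.11, 0.424, 0.003]
wrist_force: [-1.5, -0.3, -0.0]
opening: 0.0465
t29.28 tcp [ 540.8 -313.6  113.1] yawx 15.52 tilt 0.17 F [-1.5 -0.3 -0. ] op 46.5 q6 2.05
t29.33 tcp [ 541.2 -313.6  113.9] yawx 15.52 tilt 0.26 F [-0.4 -0.7 -0. ] op 47.0 q6 2.05
tool mm to go [ 0.1 -0.2 65.9]
top px 315.3 224.6 axes [33.6 36.6] exp r 18.4 world [ 540.7 -313.2   69. ]
```

View pics/ai_w.png

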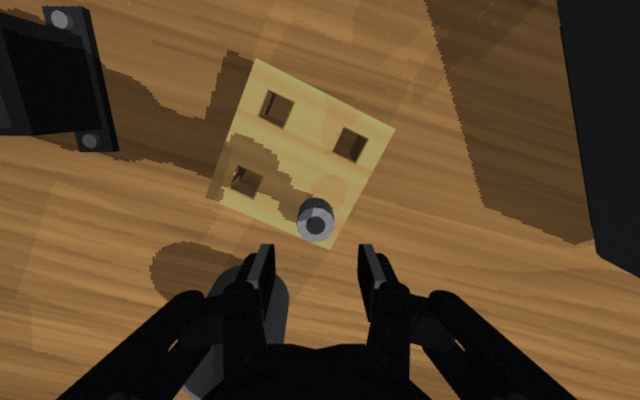

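```bash
python3 -m crank '[{"translation":[0,0,20],"roll":0,"fingers":0.55},{"translation":[0,0,22],"roll":0,"fingers":0.55},{"translation":[0,0,15],"roll":0,"fingers":0.55},{"translation":[0,0,6],"roll":0,"fingers":0.55},{"translation":[0,0,0],"roll":0,"fingers":0.55},{"translation":[0,0,0],"roll":0,"fingers":0.55},{"translation":[0,0,0],"roll":0,"fingers":0.55}]';python3 -c "
from h import *
go(.5415,-.3135,.0475)"
```

```text
time_s: 29.92
eef_pos: [0.5413, -0.3134, 0.0501]
tool_rot: [3.111, 0.424, 0.005]
wrist_force: [-0.1, 0.6, 0.6]
opening: 0.047
t29.92 tcp [ 541.3 -313.4   50.1] yawx 15.51 tilt 0.21 F [-0.1  0.6  0.6] op 47.0 q6 2.05
tool mm to go [0.2 0.1 2.6]
```

```bash
python3 -m crank '[{"translation":[0,0,2.5],"roll":0,"fingers":0.55},{"translation":[0,0,0],"roll":0,"fingers":0.2},{"translation":[0,0,0],"roll":0,"fingers":0.2},{"translation":[0,0,0],"roll":0,"fingers":0.2},{"translation":[0,0,0],"roll":0,"fingers":0.2},{"translation":[0,0,0],"roll":0,"fingers":0.2}]' 60; python3 -c "
from h import *
st()";python3 -m crank '[{"translation":[0,0,-10],"roll":0,"fingers":0.2},{"translation":[0,0,-20],"roll":0,"fingers":0.2},{"translation":[0,0,-35],"roll":0,"fingers":0.2},{"translation":[0,0,-35],"roll":0,"fingers":0.2},{"translation":[0,0,-35],"roll":0,"fingers":0.2},{"translation":[0,0,0],"roll":0,"fingers":0.2},{"translation":[0,0,0],"roll":0,"fingers":0.2},{"translation":[0,0,0],"roll":0,"fingers":0.2}]'; python3 -c "
from h import *
st();i,c,s=shot('wrist','aj_w');go(.527,.111,.18);crop(i,260,200,380,310,6,'aj_w1')"
```

```text
time_s: 30.42
eef_pos: [0.5406, -0.3131, 0.0459]
tool_rot: [3.112, 0.424, 0.001]
wrist_force: [-1.1, 1.5, 5.1]
opening: 0.0259
t30.42 tcp [ 540.6 -313.1   45.9] yawx 15.51 tilt 0.07 F [-1.1  1.5  5.1] op 25.9 q6 2.05
time_s: 31.08
eef_pos: [0.5399, -0.3125, 0.1793]
tool_rot: [-3.112, -0.423, 0.001]
wrist_force: [0.3, 0.4, -2.5]
opening: 0.0261
t31.08 tcp [ 539.9 -312.5  179.3] yawx 15.50 tilt 0.08 F [ 0.3  0.4 -2.5] op 26.1 q6 2.05
t31.13 tcp [ 539.6 -312.4  178.3] yawx 15.50 tilt 0.16 F [ 0.1  0.2 -1.3] op 26.4 q6 2.05
tool mm to go [ 101.  -411.4   -1. ]
```

View pics/aj_w1.png

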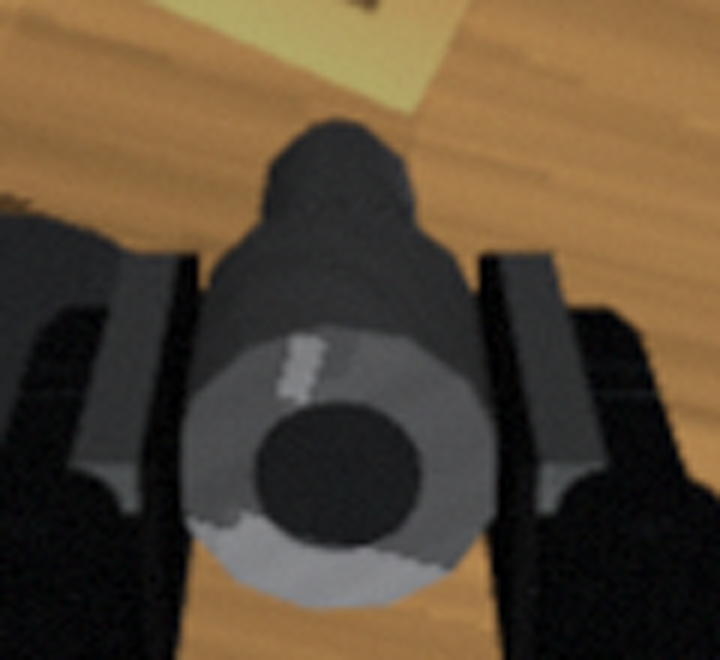

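```bash
python3 -m crank '[{"translation":[9,-36,-10],"roll":0,"fingers":0.2},{"translation":[9,-37,-10],"roll":0,"fingers":0.2},{"translation":[9,-37,0],"roll":0,"fingers":0.2},{"translation":[9,-37,0],"roll":0,"fingers":0.2},{"translation":[9,-37,0],"roll":0,"fingers":0.2},{"translation":[9,-37,0],"roll":0,"fingers":0.2},{"translation":[9,-37,0],"roll":0,"fingers":0.2},{"translation":[9,-37,0],"roll":0,"fingers":0.2}]';python3 -m crank '[{"translation":[9,-37,0],"roll":0,"fingers":0.2},{"translation":[9,-37,0],"roll":0,"fingers":0.2},{"translation":[8,-36,0],"roll":0,"fingers":0.2},{"translation":[0,0,10],"roll":0,"fingers":0.2},{"translation":[0,0,15],"roll":0,"fingers":0.2},{"translation":[0,0,0],"roll":0,"fingers":0.2},{"translation":[0,0,0],"roll":0,"fingers":0.2},{"translation":[0,0,0],"roll":0,"fingers":0.2}]';python3 -c "
from h import *
st();i,c,s=shot('wrist','ak_w');go(.5264,.1105,.13);crop(i,200,100,380,300,4,'ak_w1')"
```

```text
time_s: 31.8
eef_pos: [0.5296, -0.0077, 0.1984]
tool_rot: [3.113, 0.424, -0.004]
wrist_force: [1.2, 0.1, -2.0]
opening: 0.026
time_s: 32.47
eef_pos: [0.5264, 0.103, 0.175]
tool_rot: [3.112, 0.423, -0.001]
wrist_force: [0.5, 0.0, -0.9]
opening: 0.0257
t32.47 tcp [526.4 103.  175. ] yawx 15.47 tilt 0.06 F [ 0.5  0.  -0.9] op 25.7 q6 1.27
t32.52 tcp [526.6 103.  175.5] yawx 15.46 tilt 0.03 F [ 0.8 -0.3 -1.2] op 26.3 q6 1.27
tool mm to go [ 1.8 -7.3 45.5]
```

View pics/ak_w1.png

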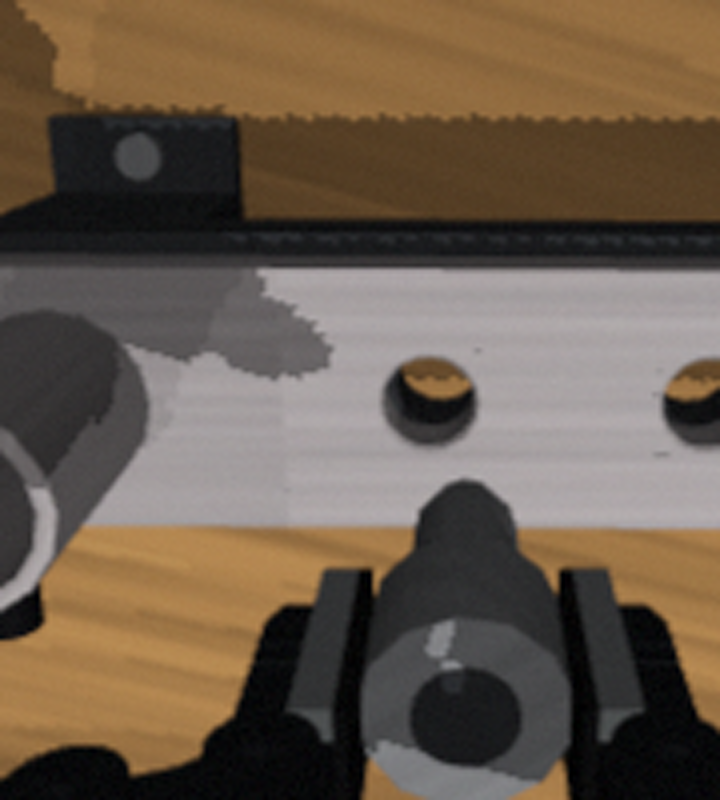

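```bash
python3 -c "
from h import *
i=cv2.imread('pics/ak_w.png');s=manip.sense();s['eef_pos']=np.array([.5264,.103,.175]);c=cam(manip.grab_frame('wrist'),s)
holes(i,c,[(.526,.112),(.5425,.052)])"
python3 -m crank '[{"translation":[1.8,-7,10],"roll":0,"fingers":0.2},{"translation":[0,0,15],"roll":0,"fingers":0.2},{"translation":[0,0,15],"roll":0,"fingers":0.2},{"translation":[0,0,3],"roll":0,"fingers":0.2},{"translation":[0,0,0],"roll":0,"fingers":0.2},{"translation":[0,0,0],"roll":0,"fingers":0.2},{"translation":[0,0,0],"roll":0,"fingers":0.2}]';python3 -c "
from h import *
st();i,c,s=shot('wrist','al_w');go(.5264,.1105,.13);crop(i,250,120,380,300,4,'al_w1')"
```

```text
[526.9 111.2  84. ] [ 12  11  23  22 408]
[543.1  51.7  84. ] [ 11  11  24  22 413]
time_s: 33.15
eef_pos: [0.5268, 0.1109, 0.1333]
tool_rot: [-3.113, -0.424, -0.003]
wrist_force: [-1.0, 0.2, -0.9]
opening: 0.0261
t33.15 tcp [526.8 110.9 133.3] yawx 15.50 tilt 0.10 F [-1.   0.2 -0.9] op 26.1 q6 1.26
t33.20 tcp [526.8 111.  133.2] yawx 15.50 tilt 0.10 F [-0.   0.2 -1.4] op 26.2 q6 1.26
tool mm to go [-0.5  0.4  3.2]
```

View pics/al_w1.png

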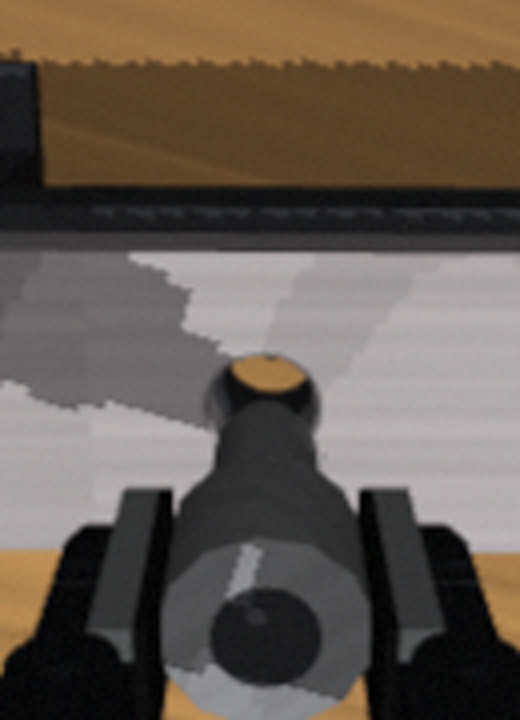

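```bash
python3 -m crank '[{"translation":[-0.2,0.7,4],"roll":0,"fingers":0.2},{"translation":[0,0,5],"roll":0,"fingers":0.2},{"translation":[0,0,5],"roll":0,"fingers":0.2},{"translation":[0,0,5],"roll":0,"fingers":0.2},{"translation":[0,0,4],"roll":0,"fingers":0.2},{"translation":[0,0,0],"roll":0,"fingers":0.2}]';python3 -c "
from h import *
st()"; python3 -m crank '[{"translation":[0,0,3],"roll":0,"fingers":0.2},{"translation":[0,0,3],"roll":0,"fingers":0.2},{"translation":[0,0,0],"roll":0,"fingers":0.2}]'
```

```text
time_s: 33.7
eef_pos: [0.5259, 0.1102, 0.1078]
tool_rot: [-3.113, -0.424, 0.002]
wrist_force: [1.1, 1.9, -2.5]
opening: 0.0263
t33.70 tcp [525.9 110.2 107.8] yawx 15.51 tilt 0.06 F [ 1.1  1.9 -2.5] op 26.3 q6 1.26
time_s: 33.95
eef_pos: [0.5261, 0.1101, 0.1025]
tool_rot: [-3.113, -0.424, 0.001]
wrist_force: [0.3, 2.5, -2.0]
opening: 0.0262
```

```bash
python3 -m crank '[{"translation":[0,0,4],"roll":0,"fingers":0.2},{"translation":[0,0,4],"roll":0,"fingers":0.2},{"translation":[0,0,4],"roll":0,"fingers":0.2},{"translation":[0,0,3],"roll":0,"fingers":0.2},{"translation":[0,0,0],"roll":0,"fingers":0.2}]';python3 -c "
from h import *
st()"; python3 -m crank '[{"translation":[0,0,1.5],"roll":0,"fingers":0.2},{"translation":[0,0,1],"roll":0,"fingers":0.2},{"translation":[0,0,0],"roll":0,"fingers":0.2}]'
```

```text
time_s: 34.37
eef_pos: [0.5261, 0.1102, 0.0871]
tool_rot: [-3.113, -0.424, 0.001]
wrist_force: [1.6, 1.6, -3.7]
opening: 0.0259
t34.37 tcp [526.1 110.2  87.1] yawx 15.51 tilt 0.03 F [ 1.6  1.6 -3.7] op 25.9 q6 1.26
time_s: 34.62
eef_pos: [0.5263, 0.1101, 0.0855]
tool_rot: [-3.113, -0.424, -0.0]
wrist_force: [0.6, 0.9, -1.6]
opening: 0.0261
```

```bash
python3 -m crank '[{"translation":[0,0,1],"roll":0,"fingers":0.2},{"translation":[0,0,0],"roll":0,"fingers":0.2},{"translation":[0,0,0],"roll":0,"fingers":0.35},{"translation":[0,0,0],"roll":0,"fingers":0.5},{"translation":[0,0,0],"roll":0,"fingers":0.5},{"translation":[0,0,-15],"roll":0,"fingers":0.5},{"translation":[0,0,-35],"roll":0,"fingers":0.5},{"translation":[0,0,-40],"roll":0,"fingers":0.5}]';python3 -m crank '[{"translation":[-25,0,-25],"roll":0,"fingers":0.6},{"translation":[-35,0,0],"roll":0,"fingers":0.6},{"translation":[-25,20,0],"roll":0,"fingers":0.6},{"translation":[0,30,0],"roll":0,"fingers":0.6},{"translation":[0,0,0],"roll":0,"fingers":0.6},{"translation":[0,0,0],"roll":0,"fingers":0.6},{"translation":[0,0,0],"roll":0,"fingers":0.6}]';python3 -c "
from h import *
st();i,c,s=shot('wrist','am_w');crop(i,180,60,540,200,2,'am_w1')
i,c,s=shot('side','am_s');crop(i,250,130,350,280,5,'am_s1')
i,c,s=shot('scene','am_c')"
```

```text
time_s: 35.28
eef_pos: [0.5248, 0.1092, 0.1731]
tool_rot: [3.111, 0.423, -0.008]
wrist_force: [1.8, 1.0, 0.0]
opening: 0.0429
time_s: 35.87
eef_pos: [0.4577, 0.039, 0.1995]
tool_rot: [3.113, 0.422, -0.0]
wrist_force: [0.6, 0.3, -0.6]
opening: 0.0513
t35.87 tcp [457.7  39.  199.5] yawx 15.45 tilt 0.01 F [ 0.6  0.3 -0.6] op 51.3 q6 1.31
```

View pics/am_w.png

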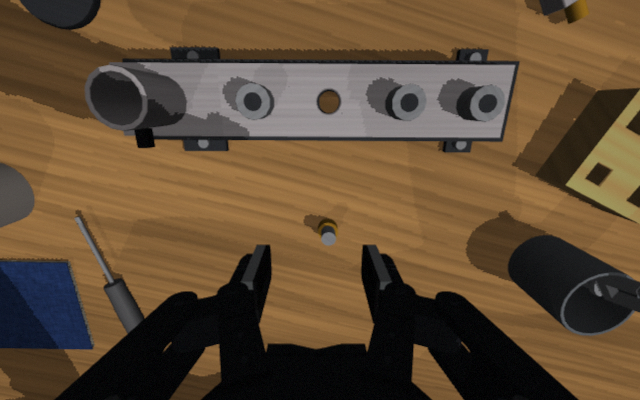

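View pics/am_s1.png

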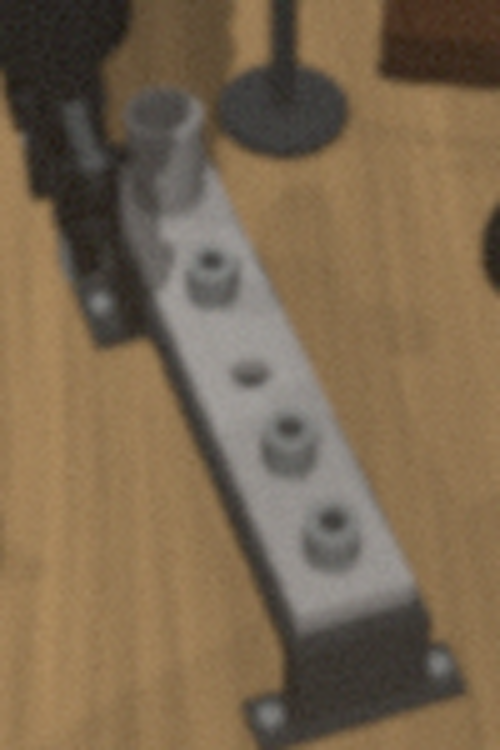

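View pics/am_c.png

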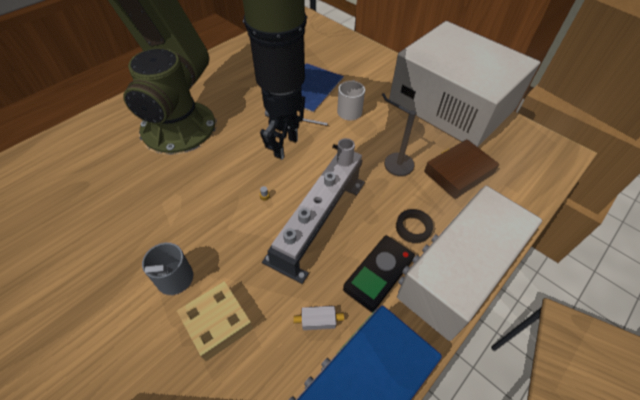

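The pot looks shifted (scene 166,260 versus 172,255 before), which would be the announced knock. The drift is still in it. I'll check the head heights, the foot and the pot.

```bash
python3 -c "
from h import *
w=cv2.imread('pics/am_w.png');crop(w,490,210,640,360,4,'an1');crop(w,290,70,370,130,8,'an2')
sc=cv2.imread('pics/am_c.png');crop(sc,130,230,210,310,7,'an3');crop(sc,270,160,350,260,6,'an4')
sd=cv2.imread('pics/am_s.png');crop(sd,210,290,290,370,7,'an5')"
```

```text
(no output)
```

View pics/an1.png

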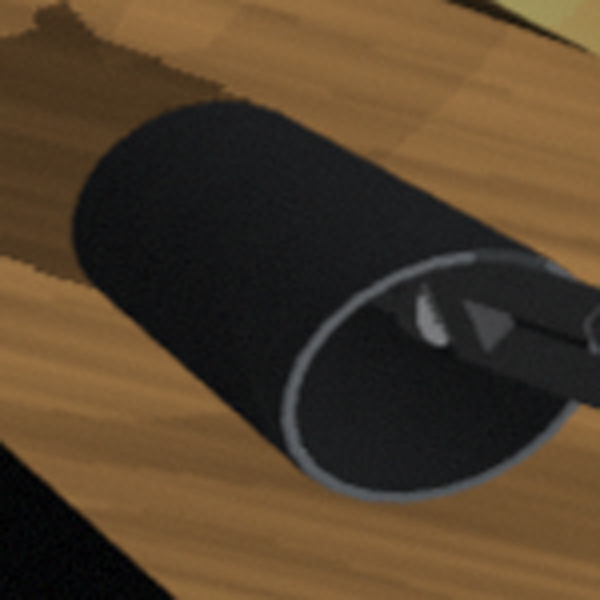

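View pics/an2.png

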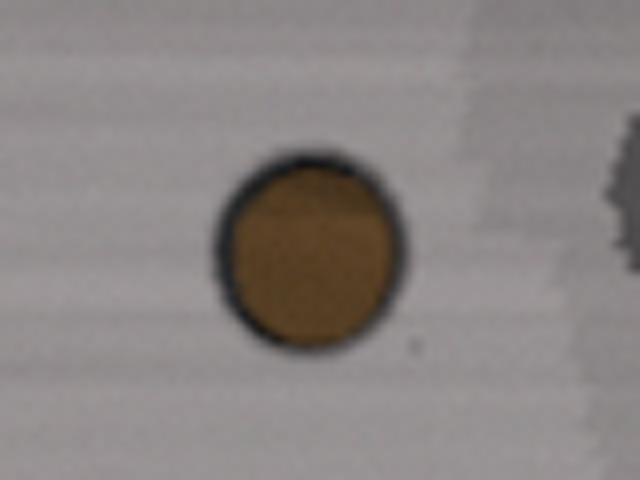

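View pics/an3.png

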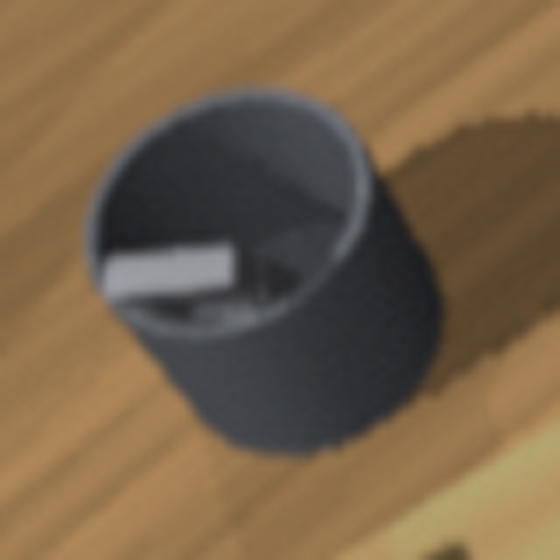

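View pics/an4.png

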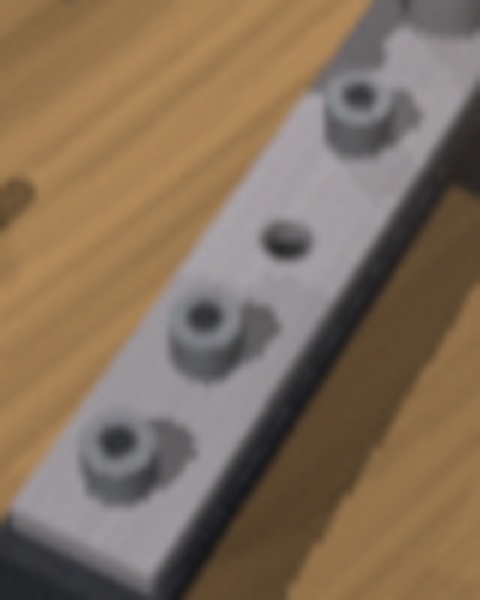

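View pics/an5.png

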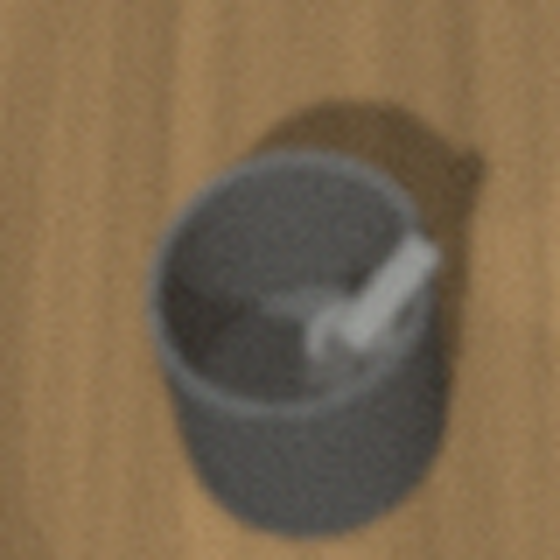

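```bash
python3 -c "
from h import *
S=cam(manip.grab_frame('scene'));D=cam(manip.grab_frame('side'))
px=lambda x0,y0,k,X,Y:(x0+(X+.5)/k-.5,y0+(Y+.5)/k-.5)
for a,b in [((360,97),(213,262)),((206,318),(290,428)),((119,443),(333,520))]:
  x,e=tri((S,px(270,160,6,*a)),(D,px(250,130,5,*b)));print(np.round(x*1000,1),e)
print('drift top',tri((S,px(130,230,7,170,268)),(D,px(210,290,7,390,290))))
print('pot',onz(S,px(130,230,7,230,212),.09),onz(D,px(210,290,7,290,283),.09))
print('pot base check',tri((S,px(130,230,7,230,212)),(D,px(210,290,7,290,283))))
st()"
```

```text
[527.8 108.  108.8] [1.0, 1.0]
[559.6 -10.6 108.5] [0.6, 0.6]
[575.7 -70.5 108.8] [0.1, 0.1]
drift top (array([ 0.45300435, -0.31768918,  0.12942213]), [0.7, 0.7])
pot [ 0.4223739 -0.2931846  0.09     ] [ 0.42177658 -0.29408547  0.09      ]
pot base check (array([ 0.42153458, -0.29321201,  0.08856809]), [0.2, 0.2])
t36.12 tcp [457.7  39.7 199.3] yawx 15.55 tilt 0.04 F [-0.  -0.2 -0.5] op 51.8 q6 1.31
```

```bash
python3 -c "
from cell import manip
print(manip.finish_job())"
```

```text
the job is handed in; nothing more can be done
None
```

The job is finished and handed in at about 36 s on the robot's clock; no verdict was reported. I drove the drift fully home in hole0 and put two bolts home (hole3, then hole2) while it held the line. Then I drew it, stood it in the pot, and put the third and last bolt in hole0.

My last checks before handing in all agreed:

| Check | Result |
|---|---|
| Bolt head tops, from two cameras | 108.5 to 108.8 mm above the bench (108 mm nominal), so heads are down on the plate |
| Heads over the rail holes | within about 2 mm |
| Foot off its line, seen through the empty hole1 | about 2.3 mm (limit 3.5 mm) |
| Drift | point down in the upright pot, leaning on the wall, top at 129 mm, so the tip should be on the floor |
| Bystanders | no contact felt, no visible movement, not measured |

The pot moved about 2 cm between my last two looks, while the arm was working away from it. The drift stayed in it. The arm was clear of everything when I handed in.

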